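# Trace the template's edge with the stylus

### The arm

A 6-joint arm with a two-finger parallel gripper is mounted at the origin on a cart in front of the work surface, level with it; the furniture and walls round the work are solid. World frame = base frame: x ahead of the robot, y to its left, z up, the work surface at z = 0. Lengths are in m, angles in rad, forces in N, time in s.
With the tool pointing down it reaches from about 0.25 to 0.725 m from the base axis. Payload 4 kg.
Tool frame: the origin (TCP) lies at the very end of the fingers, on their centre line; the grasp point (between the pads) lies 19 mm behind it; z points along the fingers, y is the direction in which the jaws open and shut (so a half turn about z gives the same grasp; the last joint's range is limited). The gripper opens to 85 mm and grips with 20 to 120 N. Pads are 22 mm wide; open, the fingers measure 114 mm over their backs; the gripper's body (76 mm by 85 mm) begins 54 mm behind the grasp point. The pads swing forward as they close: fully open they stand 13 mm farther back than shut.
Start: joints at [-1.311, 0.241, 0.005, 1.335, 0, 1.571], TCP at [0.128, -0.483, 0.231] pointing down, gripper open.
Joint ranges: [-2.72, 2.72], [-1.05, 1.87], [-1.09, 1.28], [-1.99, 2.15], [-1.42, 1.44], [-3.14, 3.14]. Speed limits (rad/s): [2.79, 2.79, 3.14, 3.14, 3.14, 3.14].

### API

Orientations are given as a unit quaternion [w, x, y, z].
In Python, from rig import manip gives the robot as it stands.
- The arm moves only by the tool play_rows, never from a script. Its argument "plan" is a list of rows, each a list of 3 entries, a list of its own where there are three numbers: the shift along the world's x, y, z in cm, then the turn about the world's z in rad, then the opening in per cent of the stroke, from 0 (shut) to 100 (fully open). A call has exactly 8 rows; each row is the pose to reach, as a shift and turn from the pose commanded when the call began; what a row does not reach only later rows make up. A row lasts 1/12 s, in which the tool goes at most 41.7 mm and 7.16 degrees, less where a joint would pass 70% of its speed; a pose out of reach is approached as far as the arm can. A call with a gripper value outside its range is refused whole. The fingers move at their own pace and stop on an object; the grip force is fixed at half the most. Time passes only in rows, so rows that repeat a pose let the fingers close, or fill a call up. It gives the time, the measured TCP pose, the force and the opening at its end, in the units of the state.
- manip.observe(): the state, without advancing time (a new reading comes with each control period).
- manip.read_camera(name): name is "scene" or "top" or "wrist"; returns (picture, depth): 384x512x3 uint8, red, green, blue; 384x512 float32, m along the optical axis (not along the pixel's ray), 0 where there is no reading.
- manip.camera_info(name): a dict with "K" (3x3 intrinsics, pixels), "rvec" (rotation vector, rad) and "tvec" (3), from world to camera coordinates, as OpenCV has them. Camera axes: x right, y down, z forward; pixel columns grow to the right and rows downward; lengths in m; the calibration is good to about 2 mm. The wrist camera is an equidistant fisheye: a pixel r from the principal point sees the ray r / f radians off the axis. A picture is of the moment at which its call begins: read the wrist's pose just before it. camera_info takes no time and is no camera call; for the wrist camera it gives the pose at the moment of the call.
- manip.sign_off(): hands the job in, once; it reports no verdict.
The state is a dict: "time": time; "joint_pos": joint angles; "qvel": joint speeds; "joint_efforts": joint torques, N m; "tcp_pos": TCP position; "eef_rot": TCP orientation; "wrist_force": force on the tool from outside, world axes, zero at the start; "torque": the same for the moment, N m; "grip_width": opening from 0.0 (shut) to 1.0 (fully open).
Only numpy, scipy, OpenCV 4.12 (cv2) and the standard library are available. Lean on these libraries where they do the work, as an engineer would, in place of code of your own. Each camera call takes 0.05 s, during which the arm holds its last target.

### The job

Take the stylus out of its holder and, holding it upright, run the side of its pin along the wavy edge of the template in one unbroken pass, from the left end to the right end as the robot sees it, the pin's end just below the template. Press lightly, never harder than 12 N, and do not let the pin leave the edge on the way round the lobe and the hollow; then put the stylus back in its holder, fully down, and leave the other things where they are.

Things in the scene. Friction and masses are not known exactly. Their poses are not given: they have to be found in the camera images.
- gauge_base: Profile gauge, fixed to the worktop. Origin on the worktop at mid-length; z up, y along it (+y its left end as the robot sees it), -x to the robot. A steel template 10 mm thick, 12 to 22 mm above the worktop, is clamped hard on its base plate (does not give); its wavy long edge, 150 mm long, faces -x and overhangs, nothing below. Thumb screws on top reach 38 mm, the rear rail 30 mm.
- edge_mid (a point): Nominal middle of the edge, gauge frame (-45, 0, 17) mm, axes as the gauge; fixed to the gauge, not to the template. The edge is a full round of 5 mm radius about a centre line x = -45 - 16 sin(2 pi y/150) mm, y = -75 to 75 mm, z = 17 mm (gauge frame): a lobe to the robot in the left half, a hollow in the right. In contact the pin's axis is 9 mm outside this line, square to it.
- edge_left (a point): Nominal left end of the edge's centre line, gauge frame (-45, 75, 17) mm. The centre line holds for a template clamped square. Really it sits in slotted holes up to 7 mm nearer or farther (gauge x) and up to 0.05 rad turned about the gauge's origin, anew each time; no reading tells this, it must be felt.
- stylus_grip (a point): Centre of the stylus's handle: upright square bar 16x16 mm, 58 mm long, z up along the stylus, x and y square to its flats; grip it across two flats. Below it a collar 22 mm across, 5 mm thick, then a steel pin 8 mm diameter, 32 mm long, round end. Loose, about 90 g. It starts in the holder, pin in the hole, collar on the block.
- stylus_tip (a point): Lowest point of the stylus's pin, on its axis, 66 mm below the handle's centre.
- holder_mouth (a point): Centre of the hole's mouth, on top of the stylus holder: a fixed aluminium block 56x56 mm, 36 mm high, with an upright 12 mm hole through it (3 mm chamfer). With the stylus put away the collar lies on the block and the handle's centre is 34 mm above this point. (Storage bins hang over the back of the worktop: keep the arm on the robot's side of them.)
- coupling_c: Bystander, loose: upright threaded pipe coupling, about 31x28x56 mm; origin at the centre of its underside.
- loupe: Bystander, loose: black round loupe, 36 mm across, 19 high; origin at the centre of its underside.
- gauge_block_d: Bystander, loose: upright steel gauge block, 9x35x30 mm; origin at the centre of its underside.
- setting_ring: Bystander, loose: plain steel ring, 45 mm across, 12 high; origin at the centre of its underside.
Mind the look-alikes: they are no part of the job. What is shaped like the part that bears stylus_grip but blue or purple is not meant.

How it is judged:
On the way, in this order (a step that is already met when the one before it is completed fails the run):
1. the pin presses on the edge (over 0.5 N) as it passes +60 mm along the gauge (within 5 mm) (y of stylus_tip in the frame of gauge_base between 0.055 and 0.065 m and z of stylus_tip in the frame of gauge_base below 0.017 m and contact force between stylus and gauge_base above 0.5 N), for 0.1 s.
2. the pin presses on the edge (over 0.5 N) as it passes +45 mm along the gauge (within 5 mm) (y of stylus_tip in the frame of gauge_base between 0.04 and 0.05 m and z of stylus_tip in the frame of gauge_base below 0.017 m and contact force between stylus and gauge_base above 0.5 N), for 0.1 s.
3. the pin presses on the edge (over 0.5 N) as it passes +30 mm along the gauge (within 5 mm) (y of stylus_tip in the frame of gauge_base between 0.025 and 0.035 m and z of stylus_tip in the frame of gauge_base below 0.017 m and contact force between stylus and gauge_base above 0.5 N), for 0.1 s.
4. the pin presses on the edge (over 0.5 N) as it passes +15 mm along the gauge (within 5 mm) (y of stylus_tip in the frame of gauge_base between 0.01 and 0.02 m and z of stylus_tip in the frame of gauge_base below 0.017 m and contact force between stylus and gauge_base above 0.5 N), for 0.1 s.
5. the pin presses on the edge (over 0.5 N) as it passes +0 mm along the gauge (within 5 mm) (y of stylus_tip in the frame of gauge_base between -0.005 and 0.005 m and z of stylus_tip in the frame of gauge_base below 0.017 m and contact force between stylus and gauge_base above 0.5 N), for 0.1 s.
6. the pin presses on the edge (over 0.5 N) as it passes -15 mm along the gauge (within 5 mm) (y of stylus_tip in the frame of gauge_base between -0.02 and -0.01 m and z of stylus_tip in the frame of gauge_base below 0.017 m and contact force between stylus and gauge_base above 0.5 N), for 0.1 s.
7. the pin presses on the edge (over 0.5 N) as it passes -30 mm along the gauge (within 5 mm) (y of stylus_tip in the frame of gauge_base between -0.035 and -0.025 m and z of stylus_tip in the frame of gauge_base below 0.017 m and contact force between stylus and gauge_base above 0.5 N), for 0.1 s.
8. the pin presses on the edge (over 0.5 N) as it passes -45 mm along the gauge (within 5 mm) (y of stylus_tip in the frame of gauge_base between -0.05 and -0.04 m and z of stylus_tip in the frame of gauge_base below 0.017 m and contact force between stylus and gauge_base above 0.5 N), for 0.1 s.
9. the pin presses on the edge (over 0.5 N) as it passes -60 mm along the gauge (within 5 mm) (y of stylus_tip in the frame of gauge_base between -0.065 and -0.055 m and z of stylus_tip in the frame of gauge_base below 0.017 m and contact force between stylus and gauge_base above 0.5 N), for 0.1 s.
At the end, for the whole second after the job is handed in: The stylus stands in its holder again, released and at rest: handle centre within 6 mm of the hole's axis and 30 to 37 mm above its mouth, upright within 0.1 rad (horizontal distance between stylus_grip and holder_mouth below 0.006 m and z of stylus_grip in the frame of holder_mouth between 0.03 and 0.037 m and angle between stylus_grip's own z axis and vertical below 0.1 rad and linear speed of stylus below 0.02 m/s); the robot touches nothing.
It fails at once if the stylus pressed on the gauge with more than 12 N (contact force between stylus and gauge_base above 12 N).
It fails at once if the pin loses the edge between the ends: lowered and within 90 mm in front of the gauge's origin, less than 40 mm left or right of the middle, without touching (under 0.05 N) (z of stylus_tip in the frame of gauge_base below 0.019 m and contact force between stylus and gauge_base below 0.05 N and y of stylus_tip in the frame of gauge_base between -0.04 and 0.04 m and x of stylus_tip in the frame of gauge_base between -0.09 and 0 m).
It fails at once if the pin lifted off or set down over the template or its edge between the ends: its tip 19 to 35 mm above the worktop, within 40 mm of the middle (z of stylus_tip in the frame of gauge_base between 0.019 and 0.035 m and y of stylus_tip in the frame of gauge_base between -0.04 and 0.04 m and x of stylus_tip in the frame of gauge_base between -0.1 and 0 m).
It fails at once if a bystander moved by more than 15 mm (distance of any of coupling_c, loupe, gauge_block_d, setting_ring from where it was at the start of the episode above 0.015 m).
It also fails if it takes over 67 s, if anything falls off the work surface, if the arm or the gripper's body presses on something with over 40 N, if the wrist force passes 120 N, or if a joint passes its speed limit or range.

## Working session

There is one attempt and no reset: what is moved stays moved. The work goes in short steps, Python scripts to look and compute and a tool call to move; the robot and the scene stay as the last step left them, time stands still between calls to the robot, and variables do not carry over. Pictures are saved under pics/ and viewed, and the job is handed in when it is done.

Besides the shell and the picture viewer there is one more tool, called after "Request:" as a command line: name --argument value ..., lists and objects as JSON in quotes. play_rows: Moves the arm, as the interface text tells. Its arguments: {"type":"object","properties":{"plan":{"type":"array","items":{"type":"array"}}},"required":["plan"]}

```bash
mkdir -p pics; ls; cat > h.py <<'E'
import numpy as np,cv2
from rig import manip
def save(n,img): cv2.imwrite('pics/'+n+'.png',cv2.cvtColor(img,cv2.COLOR_RGB2BGR))
def world(ci,u,v,d):
    K=np.array(ci['K']);R=cv2.Rodrigues(np.array(ci['rvec'],float))[0];t=np.array(ci['tvec'],float).ravel()
    u=np.asarray(u,float);v=np.asarray(v,float);d=np.asarray(d,float)
    c=np.stack([(u-K[0,2])/K[0,0]*d,(v-K[1,2])/K[1,1]*d,d],-1)
    return (c-t)@R
def proj(ci,P):
    return cv2.projectPoints(np.atleast_2d(np.array(P,float)),np.array(ci['rvec'],float),np.array(ci['tvec'],float),np.array(ci['K'],float),None)[0][:,0]
E
python3 - <<'E'
from h import *
import pickle
o=manip.observe();print(o)
D={}
for n in ['scene','top']:
    ci=manip.camera_info(n);p,d=manip.read_camera(n);D[n]=(ci,p,d);save(n+'0',p);print(ci)
pickle.dump(D,open('c0.pkl','wb'))
E
```

```text
pics
{'time': 0.0, 'joint_pos': array([-1.31100862e+00,  2.41435783e-01,  3.73100010e-03,  1.33518464e+00,
       -3.56331243e-05,  1.57079716e+00]), 'qvel': array([-4.23640304e-04,  6.58408541e-04, -3.72982970e-04,  9.06167818e-04,
       -3.62533959e-04, -4.82300885e-05]), 'joint_efforts': array([-7.15025726e-04, -3.72318184e+01,  2.52408063e+01,  1.69003877e-02,
       -1.05965735e-04, -4.75276863e-06]), 'tcp_pos': array([ 0.12826717, -0.48262281,  0.23040414]), 'eef_rot': array([-1.03542459e-03,  9.91575157e-01,  1.29528422e-01, -1.53225209e-04]), 'wrist_force': array([-0.8307299 , -0.64808088,  0.00411527]), 'torque': array([-0.00811136, -0.04712281,  0.00923832]), 'grip_width': 0.99869841891657}
{'K': array([[432.13522026,   0.        , 253.82990826],
       [  0.        , 432.13522026, 196.54114112],
       [  0.        ,   0.        ,   1.        ]]), 'rvec': array([ 1.02719091, -2.14596059,  1.30522759]), 'tvec': array([0.34887154, 0.27276147, 0.74383074])}
{'K': array([[453.70789599,   0.        , 261.63960669],
       [  0.        , 453.70789599, 192.35788073],
       [  0.        ,   0.        ,   1.        ]]), 'rvec': array([ 2.12254789, -2.10192903,  0.16617758]), 'tvec': array([0.00677453, 0.55823629, 1.12231006])}
```

View pics/scene0.png

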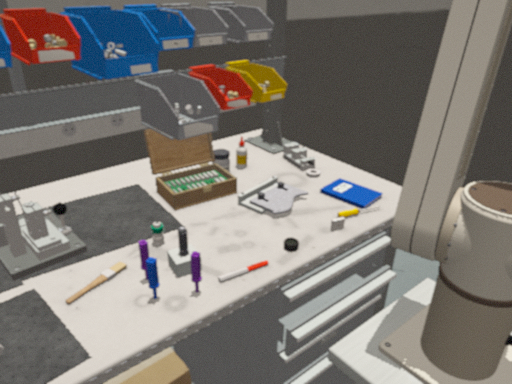

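View pics/top0.png

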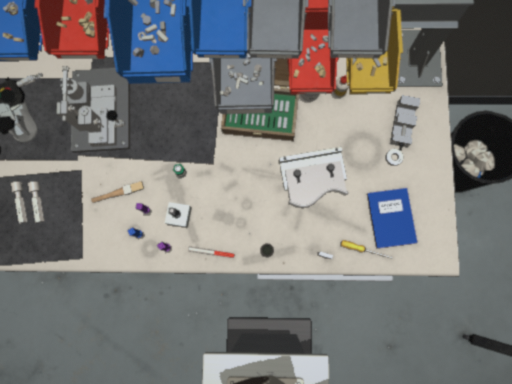

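```bash
python3 - <<'E'
from h import *
import pickle
D=pickle.load(open('c0.pkl','rb'))
ci,p,d=D['top']
a=cv2.resize(p[185:260,120:220],None,fx=6,fy=6,interpolation=cv2.INTER_CUBIC)
b=cv2.resize(p[140:215,265:365],None,fx=6,fy=6,interpolation=cv2.INTER_CUBIC)
save('cropA',a);save('cropB',b)
ci2,p2,d2=D['scene']
save('cropC',cv2.resize(p2[215:305,120:220],None,fx=6,fy=6,interpolation=cv2.INTER_CUBIC))
def w(u,v): return world(ci,u,v,d[v,u]).round(4)
for n,(u,v) in dict(sty=(175,212),hold1=(186,222),gb=(320,180),tableA=(240,200),tab2=(330,220),loupe=(267,250),ring=(394,157),block=(325,255),coup=(179,170),blue=(134,232),pur=(142,208),pur2=(164,246)).items(): print(n,w(u,v))
E
```

```text
sty [0.4998 0.2271 0.0883]
hold1 [0.4819 0.2098 0.03  ]
gb [ 0.5988 -0.142   0.0194]
tableA [5.463e-01 7.180e-02 5.000e-04]
tab2 [ 0.494  -0.1691  0.0016]
loupe [ 0.4123 -0.0025  0.0136]
ring [ 0.6687 -0.3459 -0.0014]
block [ 0.4002 -0.1516  0.0291]
coup [0.6164 0.23   0.0513]
blue [0.4482 0.3251 0.0949]
pur [0.5097 0.3116 0.0856]
pur2 [0.4145 0.2482 0.0969]
```

View pics/cropA.png

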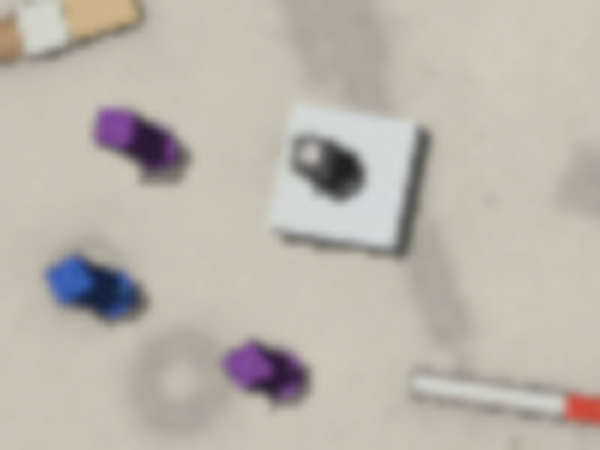

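View pics/cropB.png

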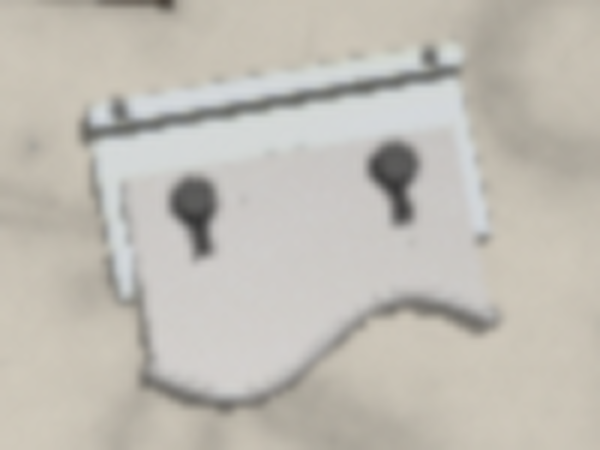

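View pics/cropC.png

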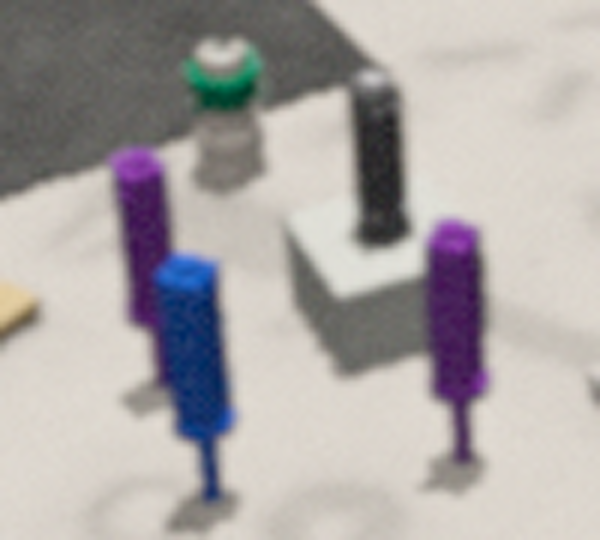

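```bash
python3 - <<'E'
from h import *
import pickle
D=pickle.load(open('c0.pkl','rb'))
ci,p,d=D['top']
vv,uu=np.mgrid[140:215,265:365]
P=world(ci,uu,vv,d[vv,uu]).reshape(-1,3)
print(np.histogram(P[:,2],bins=np.arange(-.005,.045,.003)))
for lo,hi in [(.005,.045),(.006,.0145),(.016,.026),(.025,.034)]:
    m=(P[:,2]>lo)&(P[:,2]<hi);Q=P[m]
    r=cv2.minAreaRect((Q[:,:2]*1000).astype(np.float32));print(lo,hi,m.sum(),r,cv2.boxPoints(r).round(0).tolist())
vv,uu=np.mgrid[195:235,155:200]
P=world(ci,uu,vv,d[vv,uu]).reshape(-1,3)
m=(P[:,2]>.02)&(P[:,2]<.045);r=cv2.minAreaRect((P[m][:,:2]*1000).astype(np.float32));print('holder',m.sum(),r,np.median(P[m][:,2]))
m=(P[:,2]>.075);print('sty',m.sum(),P[m].mean(0),np.ptp(P[m],axis=0))
E
```

```text
(array([ 812, 2061, 1351,  231,  126,  304,  197,  226,  742,  793,  234,
        138,   95,   40,   34,   15]), array([-0.005, -0.002,  0.001,  0.004,  0.007,  0.01 ,  0.013,  0.016,
        0.019,  0.022,  0.025,  0.028,  0.031,  0.034,  0.037,  0.04 ,
        0.043]))
0.005 0.045 3050 ((612.8843994140625, -127.63101196289062), (259.3999328613281, 204.69760131835938), 87.00808715820312) [[504.0, -252.0], [708.0, -262.0], [722.0, -3.0], [517.0, 7.0]]
0.006 0.0145 594 ((609.279541015625, -127.64669799804688), (244.8902130126953, 198.04364013671875), 85.58794403076172) [[501.0, -242.0], [699.0, -257.0], [717.0, -13.0], [520.0, 2.0]]
0.016 0.026 1880 ((605.4996337890625, -129.8241729736328), (140.7617950439453, 167.75576782226562), 13.676070213317871) [[517.0, -65.0], [557.0, -228.0], [694.0, -195.0], [654.0, -32.0]]
0.025 0.034 467 ((605.85888671875, -127.6955337524414), (140.0216064453125, 168.7091522216797), 11.145350456237793) [[521.0, -58.0], [553.0, -224.0], [691.0, -197.0], [658.0, -31.0]]
holder 408 ((502.3837890625, 234.4712371826172), (57.68588638305664, 56.35918426513672), 81.17922973632812) 0.03554503856057724
sty 62 [0.49065459 0.21576287 0.16684423] [0.16623501 0.26312788 1.12940228]
```

```bash
python3 - <<'E'
from h import *
ci=manip.camera_info('wrist');print(ci)
R=cv2.Rodrigues(ci['rvec'])[0];C=-R.T@ci['tvec'];print('cam',C,'axis',R[2])
E
```

```text
{'K': array([[297.31863964,   0.        , 255.1831237 ],
       [  0.        , 297.31863964, 191.57067039],
       [  0.        ,   0.        ,   1.        ]]), 'rvec': array([-2.3123012 ,  1.77794458,  0.24603264]), 'tvec': array([-0.49896765, -0.0342319 ,  0.37848013])}
cam [ 0.19478687 -0.4653213   0.37272229] axis [-0.26051069 -0.0671474  -0.96313312]
```

Request:
play_rows --plan '[[[4,4,1],0,100],[[8,8,2],0,100],[[11,12,3],0,100],[[14,16,4],0,100],[[17,20,5],0,100],[[20,24,5],0,100],[[24,28,5],0,100],[[28,31,5],0,100]]'

```text
time: 0.77
tcp_pos: [0.3453, -0.2337, 0.2785]
eef_rot: [0.0, 0.992, 0.129, 0.0]
wrist_force: [-0.3, -1.5, 0.7]
grip_width: 1.0
```

Request:
play_rows --plan '[[[3,2,0],0,100],[[6,4,0],0,100],[[9,6,0],0,100],[[11,6,0],0,100],[[12,6,0],0,100],[[12,6,0],0,100],[[12,6,0],0,100],[[12,6,0],0,100]]'

```text
time: 1.43
tcp_pos: [0.4636, -0.1762, 0.2779]
eef_rot: [-0.0, 0.992, 0.129, -0.001]
wrist_force: [-0.6, -0.0, -0.2]
grip_width: 0.998
```

```bash
cat >> h.py <<'E'
def wproj(ci,P):
    # equidistant fisheye
    return cv2.fisheye.projectPoints(np.atleast_2d(np.array(P,float))[None],np.array(ci['rvec'],float),np.array(ci['tvec'],float),np.array(ci['K'],float),np.zeros(4))[0][0]
def wworld(ci,u,v,d=None,z=None):
    K=np.array(ci['K']);R=cv2.Rodrigues(np.array(ci['rvec'],float))[0];t=np.array(ci['tvec'],float).ravel()
    u=np.asarray(u,float);v=np.asarray(v,float)
    x=(u-K[0,2])/K[0,0];y=(v-K[1,2])/K[1,1];r=np.hypot(x,y)+1e-12
    s=np.tan(r)/r
    ray=np.stack([x*s,y*s,np.ones_like(x)],-1)
    C=-R.T@t
    if d is not None: return C+(ray*np.asarray(d)[...,None])@R
    w=ray@R
    return C+w*((z-C[2])/w[...,2])[...,None]
E
python3 - <<'E'
from h import *
import pickle
o=manip.observe();print(o['tcp_pos'],o['joint_pos'],o['qvel'].round(3))
ci=manip.camera_info('wrist');p,d=manip.read_camera('wrist');pickle.dump((ci,p,d),open('w1.pkl','wb'));save('w1',p)
E
```

```text
[ 0.46360254 -0.17623912  0.27789458] [-3.63085509e-01  2.18761190e-01  9.73847314e-02  1.45083711e+00
 -3.16578129e-04  2.52025922e+00] [-0.008 -0.012 -0.002 -0.002  0.002  0.001]
```

View pics/w1.png

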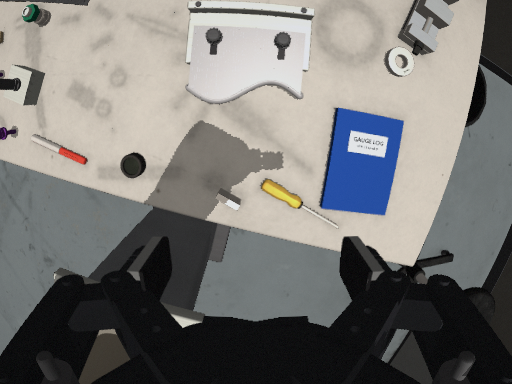

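Request:
play_rows --plan '[[[2,2,-3],0,100],[[4,4,-6],0,100],[[5.5,4.5,-9],0,100],[[5.5,4.5,-10],0,100],[[5.5,4.5,-10],0,100],[[5.5,4.5,-10],0,100],[[5.5,4.5,-10],0,100],[[5.5,4.5,-10],0,100]]'

```text
time: 2.15
tcp_pos: [0.5204, -0.1317, 0.1804]
eef_rot: [0.001, 0.992, 0.129, 0.002]
wrist_force: [0.7, 0.7, 1.6]
grip_width: 0.997
```

```bash
python3 - <<'E'
from h import *
import pickle
o=manip.observe();print(o['tcp_pos'],o['qvel'].round(3))
ci=manip.camera_info('wrist');p,d=manip.read_camera('wrist');pickle.dump((ci,p,d),open('w2.pkl','wb'));save('w2',p[:200])
save('w2z',cv2.resize(p[0:200,110:380],None,fx=2.9,fy=2.9,interpolation=cv2.INTER_CUBIC))
E
```

```text
[ 0.52042659 -0.1317432   0.18040876] [ 0.004  0.002 -0.002 -0.004  0.001 -0.   ]
```

View pics/w2z.png

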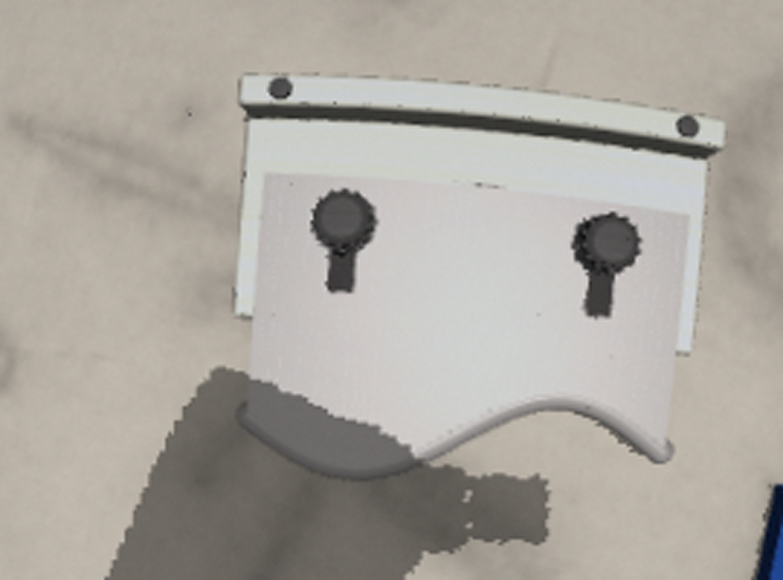

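```bash
cat > m.py <<'E'
from h import *
import pickle
ci,p,d=pickle.load(open('w2.pkl','rb'))
F=dict(railBL=(242,74,.030),railBR=(724,119,.030),railFL=(242,104,.030),railFR=(719,149,.030),baseL=(236,316,.012),baseR=(690,353,.012),tBL=(265,174,.022),tBR=(690,214,.022),tFL=(243,407,.017),tFR=(667,458,.017))
X={}
for k,(a,b,z) in F.items():
    u,v=a/2.9+110,b/2.9
    X[k]=wworld(ci,np.array(u),np.array(v),z=z)*1000
    ui,vi=int(round(u)),int(round(v))
    print(k,X[k].round(1),(wworld(ci,np.array(u),np.array(v),d=d[vi,ui])*1000).round(1))
g=lambda a,b:np.arctan2(*( (X[a]-X[b])[:2]*[-1,1]))
ang=lambda a,b:np.degrees(np.arctan2(-(X[a]-X[b])[0],(X[a]-X[b])[1]))
for a,b in [('railBL','railBR'),('railFL','railFR'),('baseL','baseR'),('tBL','tBR'),('tFL','tFR')]: print(a,b,'yaw deg',ang(a,b).round(2),'len',np.linalg.norm(X[a]-X[b]).round(1),'mid',((X[a]+X[b])/2).round(1))
E
python3 m.py
```

```text
railBL [657.6 -32.7  30. ] [657.7 -32.5  29.2]
railBR [ 688.2 -197.2   30. ] [ 698.7 -205.7   -0. ]
railFL [646.8 -35.8  30. ] [647.3 -35.2  27.9]
railFR [ 676.7 -198.    30. ] [ 676.3 -197.7   31.1]
baseL [573.4 -49.   12. ] [573.3 -48.6  10.1]
baseR [ 603.9 -212.8   12. ] [ 6.046e+02 -2.166e+02 -1.000e-01]
tBL [625.1 -48.6  22. ] [625.1 -48.4  21.5]
tBR [ 651.8 -195.9   22. ] [ 654.4 -199.1   10.3]
tFL [542.2 -60.1  17. ] [542.6 -60.7  20. ]
tFR [ 564.  -214.3   17. ] [ 564.3 -213.2   20.2]
railBL railBR yaw deg 10.56 len 167.3 mid [ 672.9 -114.9   30. ]
railFL railFR yaw deg 10.42 len 165.0 mid [ 661.7 -116.9   30. ]
baseL baseR yaw deg 10.57 len 166.6 mid [ 588.6 -130.9   12. ]
tBL tBR yaw deg 10.29 len 149.7 mid [ 638.4 -122.2   22. ]
tFL tFR yaw deg 8.07 len 155.7 mid [ 553.1 -137.2   17. ]
```

```bash
cat > g.py <<'E'
from h import *
PSI=np.radians(10.52); O=np.array([597.3,-129.2])
def path(off,dx=0,th=0,y=np.linspace(75,-75,301)):
    """world mm of centre line offset by off outward, template shift dx, turn th about gauge origin"""
    k=2*np.pi/150
    x=-45-16*np.sin(k*y); s=-16*k*np.cos(k*y)
    n=np.stack([-np.ones_like(y),s],-1)/np.hypot(1,s)[:,None]
    P=np.stack([x+dx,y],-1)
    def R(a): return np.array([[np.cos(a),-np.sin(a)],[np.sin(a),np.cos(a)]])
    G=(P+off*n)@R(th).T      # gauge frame (pin axis)
    N=n@R(th).T
    return G,N,G@R(PSI).T+O,N@R(PSI).T
E
cat > ov.py <<'E'
from g import *
import pickle,sys
ci,p,d=pickle.load(open('w2.pkl','rb'))
z=4.5
img=cv2.resize(p[100:180,180:350],None,fx=z,fy=z,interpolation=cv2.INTER_CUBIC)
for (dx,th,c) in [(0,0,(255,0,0)),(0,float(sys.argv[2]),(0,255,0)),(float(sys.argv[1]),float(sys.argv[2]),(0,0,255))]:
    W=path(5,dx,th)[2]
    q=wproj(ci,np.c_[W/1000,np.full(len(W),.017)])
    q=((q-[180,100]+.5)*z-.5).astype(np.int32)
    cv2.polylines(img,[q.reshape(-1,1,2)],False,c,1)
save(sys.argv[3],img)
E
python3 ov.py 0 -0.02 ov1
```

```text
(no output)
```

View pics/ov1.png

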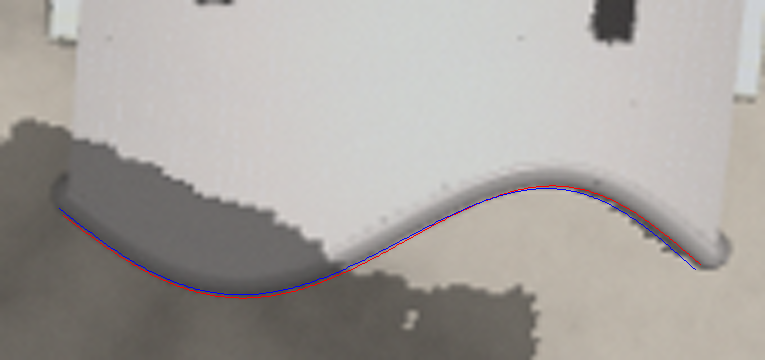

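Request:
play_rows --plan '[[[0,3,3],0.12,45],[[0,7,5],0.24,45],[[0,11,6],0.36,45],[[-1,15,6],0.48,45],[[-1,19,6],0.6,45],[[-1.5,23,6],0.72,45],[[-1.5,26,6],0.84,45],[[-1.5,28,6],0.96,45]]'

```text
time: 2.87
tcp_pos: [0.5048, 0.1522, 0.2398]
eef_rot: [0.0, 0.817, 0.576, 0.002]
wrist_force: [1.0, 0.2, -0.9]
grip_width: 0.447
```

Request:
play_rows --plan '[[[0,1,0],0.12,45],[[0,2,0],0.24,45],[[0,2,0],0.36,45],[[0,2,0],0.48,45],[[0,2,0],0.53,45],[[0,2,0],0.53,45],[[0,2,0],0.53,45],[[0,2,0],0.53,45]]'

```text
time: 3.53
tcp_pos: [0.5052, 0.1691, 0.2389]
eef_rot: [0.0, 0.642, 0.767, 0.001]
wrist_force: [-0.6, -0.8, -0.0]
grip_width: 0.452
```

```bash
python3 - <<'E'
from h import *
import pickle
o=manip.observe();print(o['tcp_pos'],o['joint_pos'].round(3),o['eef_rot'].round(4),o['grip_width'])
ci=manip.camera_info('wrist');p,d=manip.read_camera('wrist');pickle.dump((ci,p,d),open('w3.pkl','wb'));save('w3',p)
E
```

```text
[0.50516384 0.16910777 0.2388695 ] [ 0.323  0.302  0.107  1.375 -0.     1.717] [4.000e-04 6.417e-01 7.669e-01 6.000e-04] 0.45158393903611105
```

View pics/w3.png

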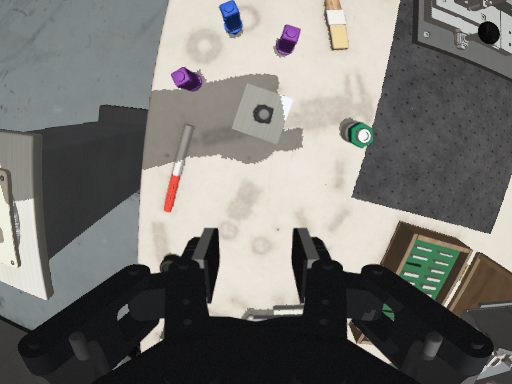

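```bash
python3 - <<'E'
from h import *
import pickle
ci,p,d=pickle.load(open('w3.pkl','rb'))
im=p[75:155,215:315].astype(float); im=np.clip(255*(im/255)**0.6,0,255).astype(np.uint8)
save('w3z',cv2.resize(im,None,fx=7.5,fy=7.5,interpolation=cv2.INTER_CUBIC))
vv,uu=np.mgrid[70:155,215:310]
P=wworld(ci,uu,vv,d=d[vv,uu]).reshape(-1,3)*1000
m=(P[:,2]>85)&(P[:,2]<110);print(m.sum(),P[m].mean(0),np.median(P[m],0),np.ptp(P[m],axis=0));print(cv2.minAreaRect(P[m][:,:2].astype(np.float32)))
m=(P[:,2]>30)&(P[:,2]<41);print(np.median(P[m][:,2]),cv2.minAreaRect(P[m][:,:2].astype(np.float32)))
E
```

```text
263 [501.97476635 234.79227199  99.14507004] [501.90126803 234.78248753  98.76629553] [16.19873401 15.91174367 12.30508818]
((501.9715881347656, 234.75335693359375), (15.430166244506836, 15.572559356689453), 86.44436645507812)
35.6358406434795 ((502.1006774902344, 234.74949645996094), (56.26803207397461, 56.520442962646484), 80.49744415283203)
```

View pics/w3z.png

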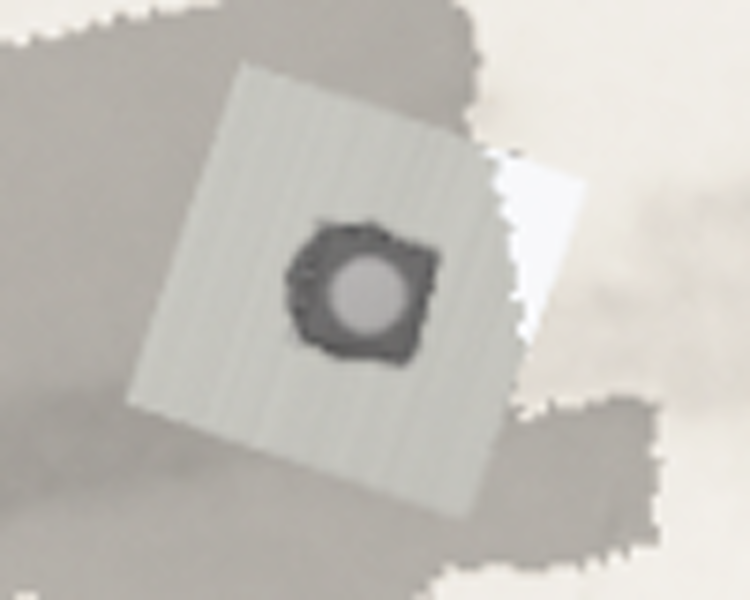

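Request:
play_rows --plan '[[[0,3,-1],-0.12,45],[[-0.3,6,-3],-0.24,45],[[-0.3,6.55,-5],-0.256,45],[[-0.3,6.55,-8],-0.256,45],[[-0.3,6.55,-10],-0.256,45],[[-0.3,6.55,-10],-0.256,45],[[-0.3,6.55,-10],-0.256,45],[[-0.3,6.55,-10],-0.256,45]]'

```text
time: 4.25
tcp_pos: [0.5028, 0.235, 0.1396]
eef_rot: [0.0, 0.734, 0.679, 0.001]
wrist_force: [1.1, -0.3, 0.2]
grip_width: 0.451
```

```bash
python3 - <<'E'
from h import *
import pickle
o=manip.observe();print(o['tcp_pos'],o['joint_pos'].round(3),o['eef_rot'].round(4),o['grip_width'],o['wrist_force'])
ci=manip.camera_info('wrist');p,d=manip.read_camera('wrist');pickle.dump((ci,p,d),open('w4.pkl','wb'));save('w4',p)
E
```

```text
[0.50284933 0.23504318 0.13955722] [ 0.437  0.401 -0.013  1.154 -0.     2.086] [3.000e-04 7.340e-01 6.791e-01 1.000e-03] 0.45131777732618983 [ 1.05124631 -0.30542595  0.19170034]
```

View pics/w4.png

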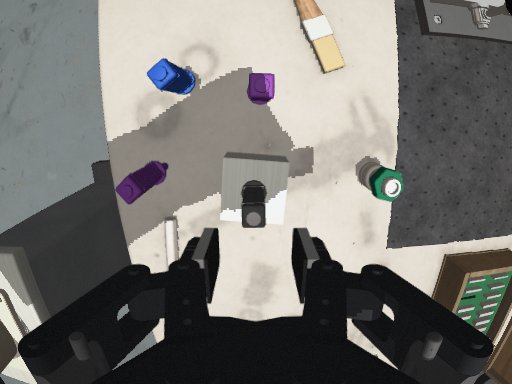

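Request:
play_rows --plan '[[[-0.05,0,-3],0,45],[[-0.05,0,-6],0,45],[[-0.05,0,-8],0,45],[[-0.05,0,-8.85],0,45],[[-0.05,0,-8.85],0,45],[[-0.05,0,-8.85],0,25],[[-0.05,0,-8.85],0,10],[[-0.05,0,-8.85],0,10]]'

```text
time: 4.97
tcp_pos: [0.5033, 0.2357, 0.0519]
eef_rot: [0.001, 0.734, 0.679, 0.002]
wrist_force: [-0.7, 0.2, 2.3]
grip_width: 0.181
```

Request:
play_rows --plan '[[[0,0,0],0,5],[[0,0,0],0,5],[[0,0,0],0,5],[[0,0,0],0,0],[[0,0,0],0,0],[[0,0,0],0,0],[[0,0,0],0,0],[[0,0,0],0,0]]'

```text
time: 5.63
tcp_pos: [0.5032, 0.2357, 0.0518]
eef_rot: [0.001, 0.734, 0.679, 0.002]
wrist_force: [0.2, 0.8, 6.1]
grip_width: 0.177
```

```bash
python3 - <<'E'
from h import *
import pickle
o=manip.observe();print(o)
ci,p,d=manip.camera_info('top'),*manip.read_camera('top')
ci=manip.camera_info('wrist');p,d=manip.read_camera('wrist');pickle.dump((ci,p,d),open('w5.pkl','wb'));save('w5',p[150:])
E
```

```text
{'time': 5.6333, 'joint_pos': array([ 4.38022337e-01,  4.85355312e-01, -1.32818651e-01,  9.47854634e-01,
       -1.15613288e-04,  2.08582846e+00]), 'qvel': array([ 0.00116734,  0.0008251 , -0.00111432,  0.00013425,  0.00109706,
        0.00030653]), 'joint_efforts': array([ 2.56690546e-02, -4.12348866e+01,  1.91824633e+01,  6.15629274e-02,
        4.74205648e-02,  7.62900418e-04]), 'tcp_pos': array([0.50322507, 0.23565516, 0.05181742]), 'eef_rot': array([0.00077973, 0.73380101, 0.67936028, 0.00225348]), 'wrist_force': array([0.2203447 , 0.80707533, 6.13811086]), 'torque': array([-0.0432382 , -0.02983683,  0.04262092]), 'grip_width': 0.1769322372067256}
```

View pics/w5.png

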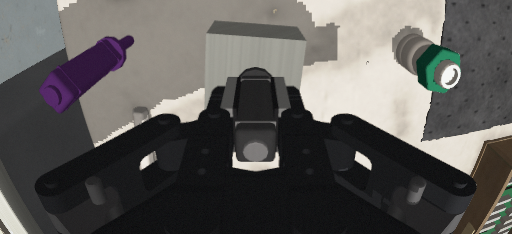

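```bash
python3 - <<'E'
from g import *
for dx,th in [(0,0),(0,-.02)]:
    y=np.array([74,70,66,62,58,50,40,30,0,-30,-60,-65,-70,-74.])
    G,N,W,NW=path(9,dx,th,y)
    for a in zip(y,G.round(1),W.round(1),NW.round(2)): print(*a)
E
```

```text
74.0 [-53.1  79. ] [530.6 -61.2] [-0.92  0.4 ]
70.0 [-55.9  74.9] [528.7 -65.7] [-0.92  0.39]
66.0 [-58.5  70.8] [526.8 -70.3] [-0.93  0.37]
62.0 [-61.1  66.5] [525.1 -75. ] [-0.94  0.33]
58.0 [-63.5  62.1] [523.6 -79.8] [-0.96  0.28]
50.0 [-67.4  52.9] [521.4 -89.5] [-0.99  0.14]
40.0 [-69.9  40.6] [ 521.2 -102. ] [-0.99 -0.11]
30.0 [-69.   28.2] [ 524.3 -114.1] [-0.93 -0.38]
0.0 [-52.5  -5. ] [ 546.6 -143.7] [-0.72 -0.7 ]
-30.0 [-38.6 -31.8] [ 565.2 -167.5] [-0.93 -0.38]
-60.0 [-43.5 -55.7] [ 564.7 -191.9] [-0.95  0.31]
-65.0 [-46.2 -60.3] [ 562.9 -196.9] [-0.93  0.36]
-70.0 [-49.2 -65.1] [ 560.8 -202.2] [-0.92  0.39]
-74.0 [-51.8 -69. ] [ 559.  -206.5] [-0.92  0.4 ]
74.0 [-51.6  80.1] [532.  -59.9] [-0.91  0.41]
70.0 [-54.3  76. ] [530.  -64.4] [-0.91  0.4 ]
66.0 [-57.1  71.9] [528.  -68.9] [-0.92  0.38]
62.0 [-59.8  67.7] [526.2 -73.6] [-0.94  0.35]
58.0 [-62.2  63.3] [524.6 -78.3] [-0.95  0.3 ]
50.0 [-66.3  54.2] [522.2 -88. ] [-0.99  0.16]
40.0 [-69.1  42. ] [ 521.7 -100.5] [-1.   -0.09]
30.0 [-68.5  29.5] [ 524.6 -112.6] [-0.93 -0.36]
0.0 [-52.6  -4. ] [ 546.3 -142.7] [-0.73 -0.68]
-30.0 [-39.2 -31. ] [ 564.4 -166.9] [-0.93 -0.36]
-60.0 [-44.6 -54.8] [ 563.4 -191.3] [-0.94  0.33]
-65.0 [-47.4 -59.4] [ 561.6 -196.2] [-0.93  0.38]
-70.0 [-50.5 -64.1] [ 559.4 -201.4] [-0.91  0.4 ]
-74.0 [-53.2 -67.9] [ 557.4 -205.7] [-0.91  0.41]
```

Request:
play_rows --plan '[[[0,0,1.5],0,0],[[0,0,4],0,0],[[0,0,7],0,0],[[0,0,9],0,0],[[0,-2,10],0.1,0],[[0,-5,10],0.2,0],[[0,-9,10],0.26,0],[[0,-12,10],0.26,0]]'

```text
time: 6.4
tcp_pos: [0.5011, 0.1131, 0.1502]
eef_rot: [0.001, 0.638, 0.77, -0.0]
wrist_force: [0.9, -0.9, -1.6]
grip_width: 0.177
```

Request:
play_rows --plan '[[[0,-4,0],0,0],[[0,-8,0],0,0],[[0.5,-12,0],0,0],[[1,-15,0],0,0],[[1.3,-17,0],0,0],[[1.3,-18,0],0,0],[[1.3,-18,0],0,0],[[1.3,-18,0],0,0]]'

```text
time: 7.07
tcp_pos: [0.5141, -0.0648, 0.1495]
eef_rot: [-0.0, 0.64, 0.769, 0.0]
wrist_force: [-0.7, 0.2, -2.2]
grip_width: 0.181
```

```bash
python3 - <<'E'
from h import *
import pickle
o=manip.observe();print(o['tcp_pos'],o['eef_rot'].round(4),o['wrist_force'],o['torque'])
D={}
for n in ['scene']:
    ci=manip.camera_info(n);p,d=manip.read_camera(n);D[n]=(ci,p,d);save('sc1',cv2.resize(p[100:300,160:420],None,fx=3,fy=3,interpolation=cv2.INTER_CUBIC))
E
```

```text
[ 0.51406602 -0.06475595  0.14954403] [-5.000e-04  6.398e-01  7.686e-01  2.000e-04] [-0.65023255  0.22134221 -2.166574  ] [0.00866162 0.01826626 0.02370723]
```

View pics/sc1.png

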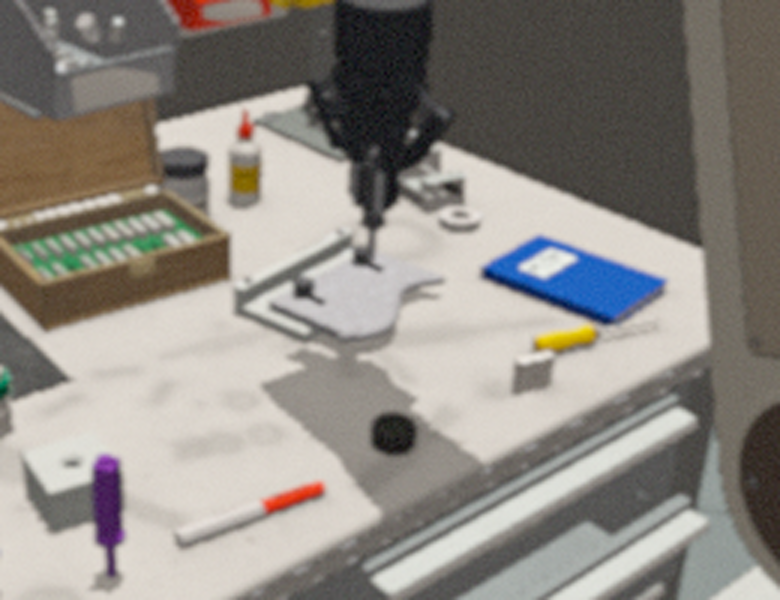

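Request:
play_rows --plan '[[[0,0,-2],0,0],[[0,0,-5],0,0],[[0,0,-8],0,0],[[0,0,-9.3],0,0],[[0,0,-9.4],0,0],[[0,0,-9.4],0,0],[[0,0,-9.4],0,0],[[0,0,-9.4],0,0]]'

```text
time: 7.78
tcp_pos: [0.5159, -0.0647, 0.0572]
eef_rot: [0.001, 0.639, 0.769, 0.001]
wrist_force: [1.0, -0.6, -1.5]
grip_width: 0.181
```

```bash
python3 - <<'E'
from h import *
o=manip.observe();print(o['tcp_pos'],o['eef_rot'].round(4),o['wrist_force'],o['torque'])
E
```

```text
[ 0.51593648 -0.06465563  0.05724694] [0.0013 0.6391 0.7691 0.0009] [ 0.97693639 -0.60175669 -1.45177906] [-0.07934951 -0.01599309 -0.02596175]
```

Request:
play_rows --plan '[[[0.2,-0.08,-0.1],0,0],[[0.4,-0.16,-0.1],0,0],[[0.6,-0.24,-0.1],0,0],[[0.74,-0.3,-0.1],0,0],[[0.74,-0.3,-0.1],0,0],[[0.74,-0.3,-0.1],0,0],[[0.74,-0.3,-0.1],0,0],[[0.74,-0.3,-0.1],0,0]]'

```text
time: 8.45
tcp_pos: [0.5216, -0.0682, 0.0545]
eef_rot: [-0.0, 0.64, 0.769, -0.0]
wrist_force: [-0.9, -0.4, -1.3]
grip_width: 0.181
```

```bash
cat > r.py <<'E'
from g import *
import sys
n=int(sys.argv[1]) if len(sys.argv)>1 else 3
L=[]
for i in range(n+1):
    if i: manip.read_camera('top')
    o=manip.observe(); L.append(np.r_[o['tcp_pos']*1000,o['wrist_force'],o['torque']])
L=np.array(L);print(o['time'],'tcp',L[:,:3].mean(0).round(2),'F',L[:,3:6].mean(0).round(2),'sd',L[:,3:6].std(0).round(2),'T',L[:,6:].mean(0).round(3))
E
python3 r.py 3
```

```text
8.6 tcp [521.69 -68.16  54.52] F [ 0.18 -0.03 -1.01] sd [0.73 0.24 0.44] T [ 0.023 -0.014 -0.002]
```

Request:
play_rows --plan '[[[0.05,-0.02,0],0,0],[[0.1,-0.04,0],0,0],[[0.14,-0.06,0],0,0],[[0.19,-0.08,0],0,0],[[0.23,-0.1,0],0,0],[[0.23,-0.1,0],0,0],[[0.23,-0.1,0],0,0],[[0.23,-0.1,0],0,0]]'

```text
time: 9.27
tcp_pos: [0.5241, -0.0692, 0.0546]
eef_rot: [-0.0, 0.64, 0.769, -0.0]
wrist_force: [-0.4, -0.6, -1.3]
grip_width: 0.175
```

```bash
python3 r.py 2
```

```text
9.3667 tcp [524.11 -69.17  54.6 ] F [-0.18 -0.31 -1.11] sd [0.13 0.27 0.44] T [-0.005  0.003 -0.041]
```

Request:
play_rows --plan '[[[0.03,-0.01,0],0,0],[[0.06,-0.02,0],0,0],[[0.09,-0.04,0],0,0],[[0.09,-0.04,0],0,0],[[0.09,-0.04,0],0,0],[[0.09,-0.04,0],0,0],[[0.09,-0.04,0],0,0],[[0.09,-0.04,0],0,0]]'

```text
time: 10.03
tcp_pos: [0.525, -0.0696, 0.0546]
eef_rot: [0.0, 0.64, 0.769, 0.0]
wrist_force: [-0.1, -0.3, -0.5]
grip_width: 0.179
```

```bash
python3 r.py 3
```

```text
10.1833 tcp [525.03 -69.56  54.61] F [-0.06 -0.15 -0.91] sd [0.46 0.16 0.26] T [-0.002 -0.024 -0.   ]
```

Request:
play_rows --plan '[[[0.03,-0.01,0],0,0],[[0.06,-0.02,0],0,0],[[0.09,-0.04,0],0,0],[[0.09,-0.04,0],0,0],[[0.09,-0.04,0],0,0],[[0.09,-0.04,0],0,0],[[0.09,-0.04,0],0,0],[[0.09,-0.04,0],0,0]]'

```text
time: 10.85
tcp_pos: [0.5259, -0.07, 0.0546]
eef_rot: [-0.0, 0.64, 0.769, -0.0]
wrist_force: [-0.1, -0.0, -1.1]
grip_width: 0.182
```

```bash
python3 r.py 2
```

```text
10.95 tcp [525.91 -69.95  54.59] F [-0.04 -0.12 -0.95] sd [0.04 0.43 0.75] T [ 0.028 -0.015  0.002]
```

Request:
play_rows --plan '[[[0.03,-0.01,0],0,0],[[0.06,-0.02,0],0,0],[[0.09,-0.04,0],0,0],[[0.09,-0.04,0],0,0],[[0.09,-0.04,0],0,0],[[0.09,-0.04,0],0,0],[[0.09,-0.04,0],0,0],[[0.09,-0.04,0],0,0]]'

```text
time: 11.62
tcp_pos: [0.5265, -0.0702, 0.0545]
eef_rot: [-0.0, 0.64, 0.769, -0.0]
wrist_force: [-1.5, 1.0, 0.0]
grip_width: 0.174
```

```bash
python3 r.py 2
```

```text
11.7167 tcp [526.49 -70.22  54.5 ] F [-1.53  0.72  0.17] sd [1.09 0.33 0.11] T [0.26  0.473 0.035]
```

Request:
play_rows --plan '[[[0.02,-0.01,0],0,0],[[0.04,-0.02,0],0,0],[[0.04,-0.02,0],0,0],[[0.04,-0.02,0],0,0],[[0.04,-0.02,0],0,0],[[0.04,-0.02,0],0,0],[[0.04,-0.02,0],0,0],[[0.04,-0.02,0],0,0]]'

```text
time: 12.38
tcp_pos: [0.5267, -0.0704, 0.0545]
eef_rot: [-0.001, 0.639, 0.769, -0.0]
wrist_force: [-5.1, 2.3, 1.9]
grip_width: 0.175
```

```bash
python3 r.py 2
```

```text
12.4833 tcp [526.69 -70.35  54.46] F [-4.6   2.43  1.6 ] sd [0.36 0.29 0.44] T [ 0.617  1.168 -0.02 ]
```

```bash
cat > t.py <<'E'
from g import *
import sys
# t.py yc_now yc_next corr_prev_target n_cam : reads force, prints rows toward yc_next with normal correction
y0,y1=float(sys.argv[1]),float(sys.argv[2]); nc=int(sys.argv[3]); tgt=5.0; th=float(sys.argv[4]) if len(sys.argv)>4 else 0
L=[]
for i in range(nc+1):
    if i: manip.read_camera('top')
    o=manip.observe(); L.append(np.r_[o['tcp_pos']*1000,o['wrist_force'],o['torque']])
m=np.mean(L,0); T=m[6:]; F=np.array([-T[1],T[0]])/.254
G,N,W,NW=path(9-.74,0,th,np.linspace(y0,y1,9))
n=NW[0]; tn=np.array([-n[1],n[0]]); 
gy=((m[:2]-O)@np.array([-np.sin(PSI),np.cos(PSI)]))
gx=((m[:2]-O)@np.array([np.cos(PSI),np.sin(PSI)]))
print('t',o['time'],'tcp',m[:3].round(2),'g',gx.round(1),gy.round(1),'F',m[3:6].round(1),'FT',F.round(2),'Fn',(F@n).round(2),'Ft',(F@tn).round(2),'|F|',np.hypot(*F).round(2))
c=np.clip((tgt-F@n)/7*0.8,-.5,.5)
print('corr mm',c.round(2))
r=(W[1:]-W[0])/10 - c/10*NW[1:]*np.clip(np.arange(1,9)/4,0,1)[:,None]
print([[[round(float(a),2),round(float(b),2),0],0,0] for a,b in r])
E
python3 t.py 66 62 0
```

```text
t 12.4833 tcp [526.67 -70.34  54.46] g -58.7 70.8 F [-4.3  2.2  1. ] FT [-4.47  2.31] Fn 5.01 Ft -0.52 |F| 5.04
corr mm -0.0
[[[-0.02, -0.06, 0], 0, 0], [[-0.04, -0.12, 0], 0, 0], [[-0.07, -0.17, 0], 0, 0], [[-0.09, -0.23, 0], 0, 0], [[-0.11, -0.29, 0], 0, 0], [[-0.13, -0.35, 0], 0, 0], [[-0.15, -0.41, 0], 0, 0], [[-0.17, -0.47, 0], 0, 0]]
```

Request:
play_rows --plan '[[[-0.02,-0.06,0],0,0],[[-0.04,-0.12,0],0,0],[[-0.07,-0.17,0],0,0],[[-0.09,-0.23,0],0,0],[[-0.11,-0.29,0],0,0],[[-0.13,-0.35,0],0,0],[[-0.15,-0.41,0],0,0],[[-0.17,-0.47,0],0,0]]'

```text
time: 13.15
tcp_pos: [0.5252, -0.0743, 0.0542]
eef_rot: [-0.001, 0.639, 0.769, 0.001]
wrist_force: [-3.2, 3.1, -0.6]
grip_width: 0.174
```

```bash
python3 t.py 62 58 1
```

```text
t 13.2 tcp [525.19 -74.39  54.14] g -60.9 67.1 F [-3.2  3.2 -0.8] FT [-3.38  3.71] Fn 4.41 Ft -2.39 |F| 5.02
corr mm 0.07
[[[-0.02, -0.06, 0], 0, 0], [[-0.04, -0.12, 0], 0, 0], [[-0.06, -0.18, 0], 0, 0], [[-0.07, -0.24, 0], 0, 0], [[-0.09, -0.3, 0], 0, 0], [[-0.11, -0.36, 0], 0, 0], [[-0.13, -0.42, 0], 0, 0], [[-0.15, -0.47, 0], 0, 0]]
```

Request:
play_rows --plan '[[[-0.02,-0.06,0],0,0],[[-0.04,-0.12,0],0,0],[[-0.06,-0.18,0],0,0],[[-0.07,-0.24,0],0,0],[[-0.09,-0.3,0],0,0],[[-0.11,-0.36,0],0,0],[[-0.13,-0.42,0],0,0],[[-0.15,-0.47,0],0,0]]'

```text
time: 13.87
tcp_pos: [0.5237, -0.0794, 0.0541]
eef_rot: [-0.001, 0.639, 0.769, 0.0]
wrist_force: [-3.3, 2.1, -1.1]
grip_width: 0.174
```

```bash
python3 t.py 58 53.5 1
```

```text
t 13.9167 tcp [523.62 -79.57  54.14] g -63.4 62.2 F [-4.   2.5 -1.3] FT [-3.63  3.26] Fn 4.4 Ft -2.1 |F| 4.88
corr mm 0.07
[[[-0.02, -0.07, 0], 0, 0], [[-0.03, -0.14, 0], 0, 0], [[-0.05, -0.2, 0], 0, 0], [[-0.07, -0.27, 0], 0, 0], [[-0.08, -0.34, 0], 0, 0], [[-0.1, -0.41, 0], 0, 0], [[-0.12, -0.47, 0], 0, 0], [[-0.13, -0.54, 0], 0, 0]]
```

Request:
play_rows --plan '[[[-0.02,-0.07,0],0,0],[[-0.03,-0.14,0],0,0],[[-0.05,-0.2,0],0,0],[[-0.07,-0.27,0],0,0],[[-0.08,-0.34,0],0,0],[[-0.1,-0.41,0],0,0],[[-0.12,-0.47,0],0,0],[[-0.13,-0.54,0],0,0]]'

```text
time: 14.58
tcp_pos: [0.5223, -0.085, 0.0543]
eef_rot: [-0.001, 0.639, 0.769, 0.0]
wrist_force: [-3.0, 3.8, -0.6]
grip_width: 0.177
```

```bash
python3 t.py 53.5 49 1
```

```text
t 14.6333 tcp [522.32 -85.08  54.33] g -65.7 57.1 F [-3.2  3.5 -1.2] FT [-3.78  3.54] Fn 4.43 Ft -2.67 |F| 5.17
corr mm 0.06
[[[-0.01, -0.07, 0], 0, 0], [[-0.02, -0.14, 0], 0, 0], [[-0.04, -0.21, 0], 0, 0], [[-0.05, -0.27, 0], 0, 0], [[-0.06, -0.34, 0], 0, 0], [[-0.07, -0.41, 0], 0, 0], [[-0.08, -0.48, 0], 0, 0], [[-0.09, -0.55, 0], 0, 0]]
```

Request:
play_rows --plan '[[[-0.01,-0.07,0],0,0],[[-0.02,-0.14,0],0,0],[[-0.04,-0.21,0],0,0],[[-0.05,-0.27,0],0,0],[[-0.06,-0.34,0],0,0],[[-0.07,-0.41,0],0,0],[[-0.08,-0.48,0],0,0],[[-0.09,-0.55,0],0,0]]'

```text
time: 15.3
tcp_pos: [0.5214, -0.0909, 0.0544]
eef_rot: [-0.0, 0.64, 0.769, -0.0]
wrist_force: [-4.1, 3.2, -0.4]
grip_width: 0.178
```

```bash
python3 t.py 49 44 1
```

```text
t 15.35 tcp [521.45 -91.04  54.4 ] g -67.6 51.4 F [-3.9  2.2 -0.5] FT [-4.24  2.28] Fn 4.48 Ft -1.76 |F| 4.82
corr mm 0.06
[[[-0.01, -0.08, 0], 0, 0], [[-0.01, -0.15, 0], 0, 0], [[-0.02, -0.23, 0], 0, 0], [[-0.02, -0.31, 0], 0, 0], [[-0.03, -0.38, 0], 0, 0], [[-0.03, -0.46, 0], 0, 0], [[-0.03, -0.54, 0], 0, 0], [[-0.03, -0.62, 0], 0, 0]]
```

Request:
play_rows --plan '[[[-0.01,-0.08,0],0,0],[[-0.01,-0.15,0],0,0],[[-0.02,-0.23,0],0,0],[[-0.02,-0.31,0],0,0],[[-0.03,-0.38,0],0,0],[[-0.03,-0.46,0],0,0],[[-0.03,-0.54,0],0,0],[[-0.03,-0.62,0],0,0]]'

```text
time: 16.02
tcp_pos: [0.5214, -0.0972, 0.0546]
eef_rot: [-0.0, 0.64, 0.769, -0.0]
wrist_force: [-4.9, 2.5, -0.3]
grip_width: 0.181
```

```bash
python3 t.py 44 40 1 0.01
```

```text
t 16.0667 tcp [521.39 -97.25  54.56] g -68.8 45.3 F [-4.8  1.7 -0.4] FT [-4.22  2.39] Fn 4.18 Ft -2.45 |F| 4.84
corr mm 0.09
[[[0.0, -0.06, 0], 0, 0], [[0.01, -0.12, 0], 0, 0], [[0.01, -0.18, 0], 0, 0], [[0.02, -0.25, 0], 0, 0], [[0.02, -0.31, 0], 0, 0], [[0.03, -0.37, 0], 0, 0], [[0.04, -0.43, 0], 0, 0], [[0.04, -0.49, 0], 0, 0]]
```

Request:
play_rows --plan '[[[0.0,-0.06,0],0,0],[[0.01,-0.12,0],0,0],[[0.01,-0.18,0],0,0],[[0.02,-0.25,0],0,0],[[0.02,-0.31,0],0,0],[[0.03,-0.37,0],0,0],[[0.04,-0.43,0],0,0],[[0.04,-0.49,0],0,0]]'

```text
time: 16.73
tcp_pos: [0.5218, -0.102, 0.0546]
eef_rot: [-0.0, 0.64, 0.769, -0.0]
wrist_force: [-4.8, 2.8, -0.6]
grip_width: 0.178
```

```bash
python3 t.py 40 36 1 0.01
```

```text
t 16.7833 tcp [ 521.85 -102.12   54.57] g -69.2 40.4 F [-4.7  2.1 -0.4] FT [-4.43  2.  ] Fn 4.15 Ft -2.53 |F| 4.86
corr mm 0.1
[[[0.01, -0.06, 0], 0, 0], [[0.02, -0.12, 0], 0, 0], [[0.03, -0.18, 0], 0, 0], [[0.05, -0.24, 0], 0, 0], [[0.06, -0.3, 0], 0, 0], [[0.07, -0.36, 0], 0, 0], [[0.08, -0.42, 0], 0, 0], [[0.1, -0.48, 0], 0, 0]]
```

Request:
play_rows --plan '[[[0.01,-0.06,0],0,0],[[0.02,-0.12,0],0,0],[[0.04,-0.18,0],0,0],[[0.05,-0.24,0],0,0],[[0.06,-0.3,0],0,0],[[0.08,-0.36,0],0,0],[[0.09,-0.42,0],0,0],[[0.11,-0.48,0],0,0]]'

```text
time: 17.45
tcp_pos: [0.5229, -0.1068, 0.0546]
eef_rot: [-0.0, 0.64, 0.769, -0.0]
wrist_force: [-6.6, 1.6, -0.1]
grip_width: 0.179
```

```bash
python3 t.py 36 32 1 0.015
```

```text
t 17.5 tcp [ 522.92 -106.95   54.57] g -69.1 35.5 F [-5.5  1.  -0.5] FT [-4.73  1.21] Fn 4.3 Ft -2.31 |F| 4.88
corr mm 0.08
[[[0.02, -0.06, 0], 0, 0], [[0.03, -0.12, 0], 0, 0], [[0.05, -0.18, 0], 0, 0], [[0.07, -0.24, 0], 0, 0], [[0.09, -0.29, 0], 0, 0], [[0.11, -0.35, 0], 0, 0], [[0.13, -0.41, 0], 0, 0], [[0.15, -0.47, 0], 0, 0]]
```

Request:
play_rows --plan '[[[0.02,-0.06,0],0,0],[[0.03,-0.12,0],0,0],[[0.05,-0.18,0],0,0],[[0.07,-0.24,0],0,0],[[0.09,-0.29,0],0,0],[[0.11,-0.35,0],0,0],[[0.13,-0.41,0],0,0],[[0.15,-0.47,0],0,0]]'

```text
time: 18.17
tcp_pos: [0.5245, -0.1117, 0.0546]
eef_rot: [0.0, 0.64, 0.769, -0.0]
wrist_force: [-5.0, 0.8, 0.1]
grip_width: 0.176
```

```bash
python3 t.py 32 28 1 0.015
```

```text
t 18.2167 tcp [ 524.63 -111.8    54.62] g -68.3 30.4 F [-4.7  0.2 -0.6] FT [-4.58  0.3 ] Fn 4.2 Ft -1.86 |F| 4.59
corr mm 0.09
[[[0.02, -0.06, 0], 0, 0], [[0.05, -0.11, 0], 0, 0], [[0.07, -0.17, 0], 0, 0], [[0.1, -0.23, 0], 0, 0], [[0.12, -0.28, 0], 0, 0], [[0.15, -0.34, 0], 0, 0], [[0.17, -0.39, 0], 0, 0], [[0.2, -0.45, 0], 0, 0]]
```

Request:
play_rows --plan '[[[0.02,-0.06,0],0,0],[[0.05,-0.11,0],0,0],[[0.07,-0.17,0],0,0],[[0.1,-0.23,0],0,0],[[0.13,-0.28,0],0,0],[[0.15,-0.34,0],0,0],[[0.18,-0.39,0],0,0],[[0.21,-0.45,0],0,0]]'

```text
time: 18.88
tcp_pos: [0.5266, -0.1162, 0.0546]
eef_rot: [0.0, 0.64, 0.769, -0.0]
wrist_force: [-4.9, 0.5, -2.0]
grip_width: 0.177
```

```bash
python3 t.py 28 24 1 0.02
```

```text
t 18.9333 tcp [ 526.69 -116.24   54.6 ] g -67.1 25.6 F [-4.5 -0.1 -1.3] FT [-4.9   0.04] Fn 4.38 Ft -2.2 |F| 4.9
corr mm 0.07
[[[0.03, -0.05, 0], 0, 0], [[0.06, -0.11, 0], 0, 0], [[0.09, -0.16, 0], 0, 0], [[0.12, -0.22, 0], 0, 0], [[0.15, -0.27, 0], 0, 0], [[0.18, -0.32, 0], 0, 0], [[0.21, -0.38, 0], 0, 0], [[0.24, -0.43, 0], 0, 0]]
```

Request:
play_rows --plan '[[[0.03,-0.05,0],0,0],[[0.06,-0.11,0],0,0],[[0.09,-0.16,0],0,0],[[0.12,-0.22,0],0,0],[[0.15,-0.27,0],0,0],[[0.18,-0.32,0],0,0],[[0.21,-0.38,0],0,0],[[0.24,-0.43,0],0,0]]'

```text
time: 19.6
tcp_pos: [0.5291, -0.1204, 0.0546]
eef_rot: [0.0, 0.64, 0.769, -0.0]
wrist_force: [-5.5, -0.8, -1.3]
grip_width: 0.178
```

```bash
python3 t.py 24 20 1 0.02
```

```text
t 19.65 tcp [ 529.12 -120.49   54.61] g -65.4 21.0 F [-5.  -0.5 -1.2] FT [-4.89 -0.13] Fn 4.24 Ft -2.44 |F| 4.89
corr mm 0.09
[[[0.03, -0.05, 0], 0, 0], [[0.07, -0.1, 0], 0, 0], [[0.1, -0.15, 0], 0, 0], [[0.14, -0.2, 0], 0, 0], [[0.18, -0.25, 0], 0, 0], [[0.21, -0.31, 0], 0, 0], [[0.25, -0.36, 0], 0, 0], [[0.28, -0.41, 0], 0, 0]]
```

Request:
play_rows --plan '[[[0.03,-0.05,0],0,0],[[0.07,-0.1,0],0,0],[[0.1,-0.15,0],0,0],[[0.14,-0.2,0],0,0],[[0.18,-0.25,0],0,0],[[0.21,-0.31,0],0,0],[[0.25,-0.36,0],0,0],[[0.28,-0.41,0],0,0]]'

```text
time: 20.32
tcp_pos: [0.5317, -0.1244, 0.0546]
eef_rot: [-0.0, 0.64, 0.769, -0.0]
wrist_force: [-5.3, 0.0, -1.0]
grip_width: 0.181
```

```bash
python3 t.py 20.5 16 1 0.02
```

```text
t 20.3667 tcp [ 531.8  -124.49   54.6 ] g -63.5 16.6 F [-4.9 -0.1 -1.2] FT [-5.07 -0.39] Fn 4.36 Ft -2.61 |F| 5.08
corr mm 0.07
[[[0.04, -0.06, 0], 0, 0], [[0.08, -0.11, 0], 0, 0], [[0.13, -0.17, 0], 0, 0], [[0.17, -0.22, 0], 0, 0], [[0.21, -0.28, 0], 0, 0], [[0.26, -0.33, 0], 0, 0], [[0.3, -0.38, 0], 0, 0], [[0.35, -0.44, 0], 0, 0]]
```

Request:
play_rows --plan '[[[0.04,-0.06,0],0,0],[[0.08,-0.11,0],0,0],[[0.13,-0.17,0],0,0],[[0.17,-0.22,0],0,0],[[0.21,-0.28,0],0,0],[[0.26,-0.33,0],0,0],[[0.3,-0.38,0],0,0],[[0.35,-0.44,0],0,0]]'

```text
time: 21.03
tcp_pos: [0.5352, -0.1288, 0.0546]
eef_rot: [-0.0, 0.64, 0.769, -0.0]
wrist_force: [-4.5, -0.4, -0.4]
grip_width: 0.174
```

```bash
python3 t.py 16 11.5 1 0.02
```

```text
t 21.0833 tcp [ 535.25 -128.94   54.57] g -61.0 11.6 F [-4.7 -0.4 -0.9] FT [-5.08 -0.93] Fn 4.52 Ft -2.5 |F| 5.17
corr mm 0.05
[[[0.05, -0.05, 0], 0, 0], [[0.09, -0.11, 0], 0, 0], [[0.14, -0.16, 0], 0, 0], [[0.18, -0.21, 0], 0, 0], [[0.23, -0.26, 0], 0, 0], [[0.28, -0.31, 0], 0, 0], [[0.32, -0.37, 0], 0, 0], [[0.37, -0.42, 0], 0, 0]]
```

Request:
play_rows --plan '[[[0.05,-0.05,0],0,0],[[0.09,-0.11,0],0,0],[[0.14,-0.16,0],0,0],[[0.18,-0.21,0],0,0],[[0.23,-0.26,0],0,0],[[0.28,-0.31,0],0,0],[[0.32,-0.37,0],0,0],[[0.37,-0.42,0],0,0]]'

```text
time: 21.75
tcp_pos: [0.539, -0.1333, 0.0546]
eef_rot: [0.0, 0.64, 0.769, -0.0]
wrist_force: [-4.8, -1.5, -1.2]
grip_width: 0.177
```

```bash
python3 t.py 11.5 7 1 0.02
```

```text
t 21.8 tcp [ 539.15 -133.35   54.62] g -57.9 6.5 F [-4.8 -1.5 -1.7] FT [-5.   -1.19] Fn 4.49 Ft -2.49 |F| 5.14
corr mm 0.06
[[[0.05, -0.05, 0], 0, 0], [[0.1, -0.1, 0], 0, 0], [[0.15, -0.15, 0], 0, 0], [[0.19, -0.2, 0], 0, 0], [[0.24, -0.25, 0], 0, 0], [[0.29, -0.3, 0], 0, 0], [[0.34, -0.35, 0], 0, 0], [[0.39, -0.4, 0], 0, 0]]
```

Request:
play_rows --plan '[[[0.05,-0.05,0],0,0],[[0.1,-0.1,0],0,0],[[0.15,-0.15,0],0,0],[[0.19,-0.2,0],0,0],[[0.24,-0.25,0],0,0],[[0.29,-0.3,0],0,0],[[0.34,-0.35,0],0,0],[[0.39,-0.4,0],0,0]]'

```text
time: 22.47
tcp_pos: [0.5427, -0.1371, 0.0545]
eef_rot: [-0.0, 0.64, 0.769, -0.0]
wrist_force: [-5.7, -1.1, -1.1]
grip_width: 0.179
```

```bash
python3 t.py 7 2.5 1 0.02
```

```text
t 22.5167 tcp [ 542.77 -137.24   54.56] g -55.1 2.0 F [-5.5 -1.5 -0.8] FT [-5.39 -1.29] Fn 4.75 Ft -2.84 |F| 5.54
corr mm 0.03
[[[0.05, -0.05, 0], 0, 0], [[0.1, -0.1, 0], 0, 0], [[0.15, -0.15, 0], 0, 0], [[0.2, -0.2, 0], 0, 0], [[0.25, -0.24, 0], 0, 0], [[0.29, -0.29, 0], 0, 0], [[0.34, -0.34, 0], 0, 0], [[0.39, -0.39, 0], 0, 0]]
```

Request:
play_rows --plan '[[[0.05,-0.05,0],0,0],[[0.1,-0.1,0],0,0],[[0.15,-0.15,0],0,0],[[0.2,-0.2,0],0,0],[[0.25,-0.24,0],0,0],[[0.29,-0.29,0],0,0],[[0.34,-0.34,0],0,0],[[0.39,-0.39,0],0,0]]'

```text
time: 23.18
tcp_pos: [0.5464, -0.1411, 0.0545]
eef_rot: [-0.0, 0.64, 0.769, -0.0]
wrist_force: [-5.2, -1.2, -0.2]
grip_width: 0.178
```

```bash
python3 t.py 2.5 -2 1 0.02
```

```text
t 23.2333 tcp [ 546.49 -141.16   54.5 ] g -52.1 -2.5 F [-5.3 -1.3 -0.7] FT [-5.53 -1.41] Fn 4.89 Ft -2.94 |F| 5.7
corr mm 0.01
[[[0.05, -0.05, 0], 0, 0], [[0.1, -0.1, 0], 0, 0], [[0.15, -0.14, 0], 0, 0], [[0.2, -0.19, 0], 0, 0], [[0.24, -0.24, 0], 0, 0], [[0.29, -0.29, 0], 0, 0], [[0.34, -0.33, 0], 0, 0], [[0.39, -0.38, 0], 0, 0]]
```

Request:
play_rows --plan '[[[0.05,-0.05,0],0,0],[[0.1,-0.1,0],0,0],[[0.15,-0.14,0],0,0],[[0.2,-0.19,0],0,0],[[0.24,-0.24,0],0,0],[[0.29,-0.29,0],0,0],[[0.34,-0.33,0],0,0],[[0.39,-0.38,0],0,0]]'

```text
time: 23.9
tcp_pos: [0.5502, -0.145, 0.0544]
eef_rot: [-0.0, 0.64, 0.769, -0.001]
wrist_force: [-5.9, -1.2, -0.4]
grip_width: 0.18
```

```bash
python3 t.py -2 -6.5 1 0.02
```

```text
t 23.95 tcp [ 550.32 -145.07   54.45] g -49.1 -7.0 F [-5.8 -2.1 -0.7] FT [-5.62 -1.5 ] Fn 5.02 Ft -2.95 |F| 5.82
corr mm -0.0
[[[0.05, -0.05, 0], 0, 0], [[0.09, -0.09, 0], 0, 0], [[0.14, -0.14, 0], 0, 0], [[0.19, -0.19, 0], 0, 0], [[0.23, -0.23, 0], 0, 0], [[0.28, -0.28, 0], 0, 0], [[0.33, -0.33, 0], 0, 0], [[0.37, -0.37, 0], 0, 0]]
```

Request:
play_rows --plan '[[[0.05,-0.05,0],0,0],[[0.09,-0.09,0],0,0],[[0.14,-0.14,0],0,0],[[0.19,-0.19,0],0,0],[[0.23,-0.23,0],0,0],[[0.28,-0.28,0],0,0],[[0.33,-0.33,0],0,0],[[0.37,-0.37,0],0,0]]'

```text
time: 24.62
tcp_pos: [0.5536, -0.1486, 0.0543]
eef_rot: [-0.001, 0.64, 0.769, -0.001]
wrist_force: [-6.3, -0.8, -1.0]
grip_width: 0.18
```

```bash
python3 t.py -6.5 -11 1 0.02
```

```text
t 24.6667 tcp [ 553.68 -148.67   54.34] g -46.4 -11.2 F [-6.2 -0.9 -1.5] FT [-6.41 -1.3 ] Fn 5.48 Ft -3.56 |F| 6.54
corr mm -0.06
[[[0.04, -0.05, 0], 0, 0], [[0.09, -0.09, 0], 0, 0], [[0.13, -0.14, 0], 0, 0], [[0.17, -0.19, 0], 0, 0], [[0.22, -0.23, 0], 0, 0], [[0.26, -0.28, 0], 0, 0], [[0.3, -0.32, 0], 0, 0], [[0.34, -0.37, 0], 0, 0]]
```

Request:
play_rows --plan '[[[0.04,-0.05,0],0,0],[[0.08,-0.09,0],0,0],[[0.12,-0.14,0],0,0],[[0.16,-0.19,0],0,0],[[0.2,-0.23,0],0,0],[[0.24,-0.28,0],0,0],[[0.28,-0.33,0],0,0],[[0.32,-0.38,0],0,0]]'

```text
time: 25.33
tcp_pos: [0.5567, -0.1522, 0.0543]
eef_rot: [-0.001, 0.64, 0.769, -0.001]
wrist_force: [-6.8, -0.5, -0.8]
grip_width: 0.179
```

```bash
python3 t.py -11 -15.5 1 0.015
```

```text
t 25.3833 tcp [ 556.78 -152.31   54.27] g -44.1 -15.3 F [-6.  -1.1 -1. ] FT [-6.11 -1.1 ] Fn 5.26 Ft -3.3 |F| 6.21
corr mm -0.03
[[[0.04, -0.05, 0], 0, 0], [[0.08, -0.09, 0], 0, 0], [[0.12, -0.14, 0], 0, 0], [[0.16, -0.18, 0], 0, 0], [[0.2, -0.23, 0], 0, 0], [[0.24, -0.27, 0], 0, 0], [[0.27, -0.32, 0], 0, 0], [[0.31, -0.36, 0], 0, 0]]
```

Request:
play_rows --plan '[[[0.04,-0.05,0],0,0],[[0.08,-0.09,0],0,0],[[0.12,-0.14,0],0,0],[[0.15,-0.18,0],0,0],[[0.19,-0.23,0],0,0],[[0.22,-0.28,0],0,0],[[0.26,-0.33,0],0,0],[[0.29,-0.37,0],0,0]]'

```text
time: 26.05
tcp_pos: [0.5595, -0.1558, 0.0542]
eef_rot: [-0.001, 0.64, 0.769, -0.001]
wrist_force: [-5.8, -0.8, -0.9]
grip_width: 0.176
```

```bash
python3 t.py -15.5 -20 1 0.015
```

```text
t 26.1 tcp [ 559.57 -155.9    54.19] g -42.0 -19.4 F [-6.1 -1.  -0.8] FT [-6.42 -0.8 ] Fn 5.47 Ft -3.46 |F| 6.47
corr mm -0.05
[[[0.04, -0.05, 0], 0, 0], [[0.07, -0.09, 0], 0, 0], [[0.1, -0.14, 0], 0, 0], [[0.14, -0.18, 0], 0, 0], [[0.17, -0.22, 0], 0, 0], [[0.2, -0.27, 0], 0, 0], [[0.24, -0.31, 0], 0, 0], [[0.27, -0.36, 0], 0, 0]]
```

Request:
play_rows --plan '[[[0.03,-0.05,0],0,0],[[0.06,-0.09,0],0,0],[[0.09,-0.14,0],0,0],[[0.13,-0.19,0],0,0],[[0.16,-0.23,0],0,0],[[0.19,-0.28,0],0,0],[[0.22,-0.33,0],0,0],[[0.25,-0.38,0],0,0]]'

```text
time: 26.77
tcp_pos: [0.562, -0.1595, 0.0542]
eef_rot: [-0.001, 0.64, 0.769, -0.0]
wrist_force: [-6.3, 0.5, -1.3]
grip_width: 0.18
```

```bash
python3 t.py -20 -24.5 1 0.015
```

```text
t 26.8167 tcp [ 562.03 -159.53   54.17] g -40.2 -23.4 F [-6.1 -0.3 -1.1] FT [-6.33 -0.3 ] Fn 5.33 Ft -3.43 |F| 6.33
corr mm -0.04
[[[0.03, -0.04, 0], 0, 0], [[0.06, -0.09, 0], 0, 0], [[0.09, -0.13, 0], 0, 0], [[0.12, -0.18, 0], 0, 0], [[0.14, -0.22, 0], 0, 0], [[0.17, -0.26, 0], 0, 0], [[0.2, -0.3, 0], 0, 0], [[0.22, -0.35, 0], 0, 0]]
```

Request:
play_rows --plan '[[[0.03,-0.05,0],0,0],[[0.05,-0.1,0],0,0],[[0.08,-0.14,0],0,0],[[0.1,-0.19,0],0,0],[[0.13,-0.24,0],0,0],[[0.16,-0.29,0],0,0],[[0.18,-0.33,0],0,0],[[0.2,-0.38,0],0,0]]'

```text
time: 27.48
tcp_pos: [0.5639, -0.1629, 0.0541]
eef_rot: [-0.001, 0.639, 0.769, -0.0]
wrist_force: [-6.3, 0.6, -0.6]
grip_width: 0.178
```

```bash
python3 t.py -25 -29.5 1 0.015
```

```text
t 27.5333 tcp [ 563.91 -162.94   54.11] g -39.0 -27.1 F [-6.4  0.4 -0.4] FT [-6.69  0.57] Fn 5.51 Ft -3.83 |F| 6.71
corr mm -0.06
[[[0.02, -0.04, 0], 0, 0], [[0.04, -0.09, 0], 0, 0], [[0.07, -0.13, 0], 0, 0], [[0.09, -0.17, 0], 0, 0], [[0.11, -0.21, 0], 0, 0], [[0.13, -0.26, 0], 0, 0], [[0.15, -0.3, 0], 0, 0], [[0.17, -0.34, 0], 0, 0]]
```

Request:
play_rows --plan '[[[0.02,-0.05,0],0,0],[[0.03,-0.09,0],0,0],[[0.05,-0.14,0],0,0],[[0.07,-0.18,0],0,0],[[0.09,-0.23,0],0,0],[[0.1,-0.28,0],0,0],[[0.12,-0.33,0],0,0],[[0.13,-0.38,0],0,0]]'

```text
time: 28.2
tcp_pos: [0.5654, -0.1665, 0.0541]
eef_rot: [-0.001, 0.639, 0.769, 0.0]
wrist_force: [-5.8, 1.4, -1.5]
grip_width: 0.176
```

```bash
python3 t.py -29.5 -34 1 0.015
```

```text
t 28.25 tcp [ 565.41 -166.52   54.11] g -38.2 -30.9 F [-6.1  1.2 -1.2] FT [-6.08  1.05] Fn 5.14 Ft -3.41 |F| 6.17
corr mm -0.02
[[[0.02, -0.04, 0], 0, 0], [[0.03, -0.08, 0], 0, 0], [[0.05, -0.13, 0], 0, 0], [[0.07, -0.17, 0], 0, 0], [[0.08, -0.21, 0], 0, 0], [[0.1, -0.25, 0], 0, 0], [[0.11, -0.29, 0], 0, 0], [[0.12, -0.34, 0], 0, 0]]
```

Request:
play_rows --plan '[[[0.01,-0.05,0],0,0],[[0.03,-0.09,0],0,0],[[0.04,-0.14,0],0,0],[[0.05,-0.18,0],0,0],[[0.07,-0.23,0],0,0],[[0.08,-0.28,0],0,0],[[0.09,-0.33,0],0,0],[[0.09,-0.38,0],0,0]]'

```text
time: 28.92
tcp_pos: [0.5664, -0.1699, 0.0541]
eef_rot: [-0.002, 0.639, 0.769, 0.0]
wrist_force: [-6.0, 2.6, -1.6]
grip_width: 0.179
```

```bash
python3 t.py -34 -38.5 1 0.015
```

```text
t 28.9667 tcp [ 566.39 -170.01   54.1 ] g -37.8 -34.5 F [-5.8  2.1 -1.2] FT [-5.93  1.7 ] Fn 5.17 Ft -3.35 |F| 6.17
corr mm -0.02
[[[0.01, -0.04, 0], 0, 0], [[0.02, -0.08, 0], 0, 0], [[0.03, -0.13, 0], 0, 0], [[0.04, -0.17, 0], 0, 0], [[0.05, -0.21, 0], 0, 0], [[0.06, -0.25, 0], 0, 0], [[0.07, -0.29, 0], 0, 0], [[0.08, -0.34, 0], 0, 0]]
```

Request:
play_rows --plan '[[[0.01,-0.05,0],0,0],[[0.02,-0.09,0],0,0],[[0.03,-0.14,0],0,0],[[0.03,-0.19,0],0,0],[[0.04,-0.23,0],0,0],[[0.04,-0.28,0],0,0],[[0.05,-0.33,0],0,0],[[0.05,-0.38,0],0,0]]'

```text
time: 29.63
tcp_pos: [0.5669, -0.1733, 0.0541]
eef_rot: [-0.002, 0.639, 0.769, 0.001]
wrist_force: [-5.8, 2.8, -0.7]
grip_width: 0.179
```

```bash
python3 t.py -38.5 -43 1 0.015
```

```text
t 29.6833 tcp [ 566.93 -173.36   54.09] g -37.9 -37.9 F [-5.8  2.4 -0.8] FT [-5.89  2.68] Fn 5.35 Ft -3.64 |F| 6.47
corr mm -0.04
[[[0.01, -0.04, 0], 0, 0], [[0.01, -0.09, 0], 0, 0], [[0.02, -0.13, 0], 0, 0], [[0.02, -0.17, 0], 0, 0], [[0.02, -0.22, 0], 0, 0], [[0.03, -0.26, 0], 0, 0], [[0.03, -0.3, 0], 0, 0], [[0.03, -0.35, 0], 0, 0]]
```

Request:
play_rows --plan '[[[0.0,-0.05,0],0,0],[[0.01,-0.09,0],0,0],[[0.01,-0.14,0],0,0],[[0.01,-0.19,0],0,0],[[0.01,-0.24,0],0,0],[[0.01,-0.29,0],0,0],[[0.0,-0.34,0],0,0],[[0.0,-0.39,0],0,0]]'

```text
time: 30.35
tcp_pos: [0.567, -0.1769, 0.0541]
eef_rot: [-0.002, 0.639, 0.769, 0.001]
wrist_force: [-5.5, 3.7, -0.4]
grip_width: 0.182
```

```bash
python3 t.py -43 -47.5 1 0.015
```

```text
t 30.4 tcp [ 567.03 -176.97   54.07] g -38.5 -41.4 F [-5.5  3.6 -0.7] FT [-5.68  3.42] Fn 5.51 Ft -3.68 |F| 6.63
corr mm -0.06
[[[0.0, -0.04, 0], 0, 0], [[-0.0, -0.09, 0], 0, 0], [[-0.0, -0.13, 0], 0, 0], [[-0.0, -0.18, 0], 0, 0], [[-0.0, -0.23, 0], 0, 0], [[-0.01, -0.27, 0], 0, 0], [[-0.01, -0.32, 0], 0, 0], [[-0.01, -0.37, 0], 0, 0]]
```

Request:
play_rows --plan '[[[0.0,-0.05,0],0,0],[[-0.01,-0.1,0],0,0],[[-0.01,-0.15,0],0,0],[[-0.02,-0.2,0],0,0],[[-0.02,-0.25,0],0,0],[[-0.03,-0.3,0],0,0],[[-0.04,-0.35,0],0,0],[[-0.05,-0.4,0],0,0]]'

```text
time: 31.07
tcp_pos: [0.5667, -0.1807, 0.0541]
eef_rot: [-0.002, 0.639, 0.769, 0.001]
wrist_force: [-5.6, 3.2, -1.9]
grip_width: 0.177
```

```bash
python3 t.py -48 -52.5 1 0.015
```

```text
t 31.1167 tcp [ 566.71 -180.74   54.09] g -39.5 -45.1 F [-5.6  3.3 -1.5] FT [-5.18  3.78] Fn 5.46 Ft -3.36 |F| 6.41
corr mm -0.05
[[[-0.01, -0.05, 0], 0, 0], [[-0.01, -0.1, 0], 0, 0], [[-0.02, -0.14, 0], 0, 0], [[-0.03, -0.19, 0], 0, 0], [[-0.03, -0.24, 0], 0, 0], [[-0.04, -0.29, 0], 0, 0], [[-0.05, -0.34, 0], 0, 0], [[-0.06, -0.39, 0], 0, 0]]
```

Request:
play_rows --plan '[[[-0.01,-0.05,0],0,0],[[-0.02,-0.1,0],0,0],[[-0.03,-0.15,0],0,0],[[-0.04,-0.2,0],0,0],[[-0.05,-0.26,0],0,0],[[-0.06,-0.31,0],0,0],[[-0.07,-0.37,0],0,0],[[-0.08,-0.42,0],0,0]]'

```text
time: 31.78
tcp_pos: [0.566, -0.1845, 0.0541]
eef_rot: [-0.002, 0.639, 0.769, 0.002]
wrist_force: [-4.9, 4.2, -0.3]
grip_width: 0.177
```

```bash
python3 t.py -52.5 -57 1 0.015
```

```text
t 31.8333 tcp [ 566.02 -184.53   54.1 ] g -40.9 -48.7 F [-4.6  4.2 -0.7] FT [-4.99  4.82] Fn 5.76 Ft -3.87 |F| 6.94
corr mm -0.09
[[[-0.01, -0.05, 0], 0, 0], [[-0.02, -0.1, 0], 0, 0], [[-0.04, -0.15, 0], 0, 0], [[-0.05, -0.2, 0], 0, 0], [[-0.06, -0.26, 0], 0, 0], [[-0.07, -0.31, 0], 0, 0], [[-0.09, -0.36, 0], 0, 0], [[-0.1, -0.41, 0], 0, 0]]
```

Request:
play_rows --plan '[[[-0.02,-0.05,0],0,0],[[-0.03,-0.1,0],0,0],[[-0.05,-0.16,0],0,0],[[-0.07,-0.21,0],0,0],[[-0.08,-0.27,0],0,0],[[-0.1,-0.32,0],0,0],[[-0.12,-0.38,0],0,0],[[-0.14,-0.44,0],0,0]]'

```text
time: 32.5
tcp_pos: [0.5649, -0.1888, 0.0542]
eef_rot: [-0.002, 0.639, 0.769, 0.002]
wrist_force: [-5.0, 5.6, -1.4]
grip_width: 0.178
```

```bash
python3 t.py -57 -61.5 1 0.015
```

```text
t 32.55 tcp [ 564.82 -188.89   54.17] g -42.8 -52.8 F [-4.8  4.7 -1.2] FT [-4.85  4.86] Fn 5.92 Ft -3.48 |F| 6.87
corr mm -0.11
[[[-0.02, -0.05, 0], 0, 0], [[-0.03, -0.11, 0], 0, 0], [[-0.05, -0.16, 0], 0, 0], [[-0.07, -0.21, 0], 0, 0], [[-0.09, -0.27, 0], 0, 0], [[-0.1, -0.32, 0], 0, 0], [[-0.12, -0.38, 0], 0, 0], [[-0.14, -0.44, 0], 0, 0]]
```

Request:
play_rows --plan '[[[-0.02,-0.05,0],0,0],[[-0.04,-0.11,0],0,0],[[-0.06,-0.16,0],0,0],[[-0.08,-0.22,0],0,0],[[-0.11,-0.28,0],0,0],[[-0.13,-0.34,0],0,0],[[-0.16,-0.4,0],0,0],[[-0.18,-0.46,0],0,0]]'

```text
time: 33.22
tcp_pos: [0.5633, -0.1935, 0.0542]
eef_rot: [-0.002, 0.639, 0.769, 0.002]
wrist_force: [-4.1, 5.0, -0.8]
grip_width: 0.174
```

```bash
python3 t.py -62 -66.5 1 0.015
```

```text
t 33.2667 tcp [ 563.24 -193.53   54.23] g -45.2 -57.0 F [-4.3  4.6 -0.9] FT [-4.56  4.98] Fn 5.9 Ft -3.28 |F| 6.75
corr mm -0.1
[[[-0.02, -0.06, 0], 0, 0], [[-0.04, -0.11, 0], 0, 0], [[-0.07, -0.17, 0], 0, 0], [[-0.09, -0.23, 0], 0, 0], [[-0.11, -0.28, 0], 0, 0], [[-0.13, -0.34, 0], 0, 0], [[-0.15, -0.4, 0], 0, 0], [[-0.18, -0.46, 0], 0, 0]]
```

Request:
play_rows --plan '[[[-0.02,-0.06,0],0,0],[[-0.05,-0.11,0],0,0],[[-0.08,-0.17,0],0,0],[[-0.1,-0.23,0],0,0],[[-0.13,-0.29,0],0,0],[[-0.15,-0.35,0],0,0],[[-0.18,-0.41,0],0,0],[[-0.21,-0.47,0],0,0]]'

```text
time: 33.93
tcp_pos: [0.5614, -0.198, 0.0543]
eef_rot: [-0.002, 0.639, 0.769, 0.002]
wrist_force: [-4.3, 5.7, -1.1]
grip_width: 0.175
```

```bash
python3 t.py -66.5 -71 1 0.015
```

```text
t 33.9833 tcp [ 561.39 -198.09   54.3 ] g -47.9 -61.2 F [-4.2  5.4 -1. ] FT [-3.89  5.43] Fn 5.56 Ft -3.7 |F| 6.68
corr mm -0.06
[[[-0.02, -0.06, 0], 0, 0], [[-0.05, -0.12, 0], 0, 0], [[-0.07, -0.18, 0], 0, 0], [[-0.1, -0.24, 0], 0, 0], [[-0.12, -0.3, 0], 0, 0], [[-0.15, -0.36, 0], 0, 0], [[-0.17, -0.42, 0], 0, 0], [[-0.2, -0.48, 0], 0, 0]]
```

Request:
play_rows --plan '[[[-0.02,-0.06,0],0,0],[[-0.05,-0.12,0],0,0],[[-0.07,-0.18,0],0,0],[[-0.1,-0.24,0],0,0],[[-0.13,-0.3,0],0,0],[[-0.16,-0.36,0],0,0],[[-0.19,-0.42,0],0,0],[[-0.22,-0.48,0],0,0]]'

```text
time: 34.65
tcp_pos: [0.5593, -0.2029, 0.0543]
eef_rot: [-0.001, 0.639, 0.769, 0.002]
wrist_force: [-3.4, 5.1, -0.9]
grip_width: 0.176
```

```bash
python3 t.py -71 -74 1 0.015
```

```text
t 34.7 tcp [ 559.25 -203.01   54.34] g -50.9 -65.6 F [-4.   4.9 -1.1] FT [-3.93  4.95] Fn 5.5 Ft -3.11 |F| 6.32
corr mm -0.06
[[[-0.02, -0.04, 0], 0, 0], [[-0.04, -0.08, 0], 0, 0], [[-0.05, -0.12, 0], 0, 0], [[-0.07, -0.16, 0], 0, 0], [[-0.09, -0.2, 0], 0, 0], [[-0.11, -0.24, 0], 0, 0], [[-0.12, -0.29, 0], 0, 0], [[-0.14, -0.33, 0], 0, 0]]
```

Request:
play_rows --plan '[[[-0.03,-0.06,0],0,0],[[-0.06,-0.13,0],0,0],[[-0.09,-0.2,0],0,0],[[-0.12,-0.26,0],0,0],[[-0.15,-0.33,0],0,0],[[-0.6,-0.3,0],0,0],[[-1.4,-0.3,0],0,0],[[-2.2,-0.3,0],0,0]]'

```text
time: 35.37
tcp_pos: [0.5385, -0.209, 0.0555]
eef_rot: [0.002, 0.639, 0.769, 0.001]
wrist_force: [0.6, -0.7, -2.0]
grip_width: 0.178
```

Request:
play_rows --plan '[[[-0.3,0,0],0,0],[[-0.3,0,1],0,0],[[-0.3,0,3],0,0],[[-0.3,0,6],0,0],[[-0.3,0,9],0,0],[[-0.3,0,10],0,0],[[-0.3,0,10],0,0],[[-0.3,0,10],0,0]]'

```text
time: 36.03
tcp_pos: [0.5344, -0.2087, 0.1553]
eef_rot: [0.001, 0.64, 0.769, 0.0]
wrist_force: [0.1, 0.2, -2.2]
grip_width: 0.175
```

```bash
python3 - <<'E'
from h import *
import pickle
o=manip.observe();print(o['tcp_pos'],o['eef_rot'].round(4),o['wrist_force'],o['torque'])
ci=manip.camera_info('scene');p,d=manip.read_camera('scene');pickle.dump((ci,p,d),open('s2.pkl','wb'))
a=p[90:290,250:430]
save('sc2',cv2.resize(a,None,fx=3,fy=3,interpolation=cv2.INTER_CUBIC))
ci=manip.camera_info('wrist');p,d=manip.read_camera('wrist');pickle.dump((ci,p,d),open('w6.pkl','wb'));save('w6',cv2.resize(p[180:320,180:330],None,fx=4,fy=4,interpolation=cv2.INTER_CUBIC))
E
```

```text
[ 0.53444455 -0.20873945  0.15528278] [1.100e-03 6.396e-01 7.687e-01 4.000e-04] [ 0.13022103  0.18539748 -2.16152425] [ 0.04654309  0.03325197 -0.01561606]
```

View pics/sc2.png

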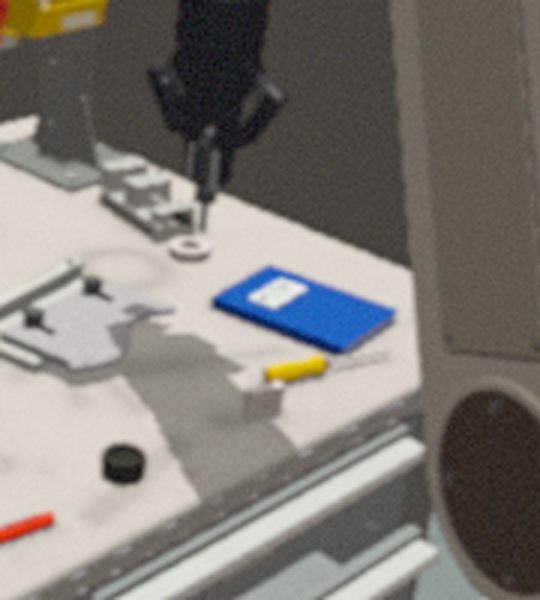

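View pics/w6.png

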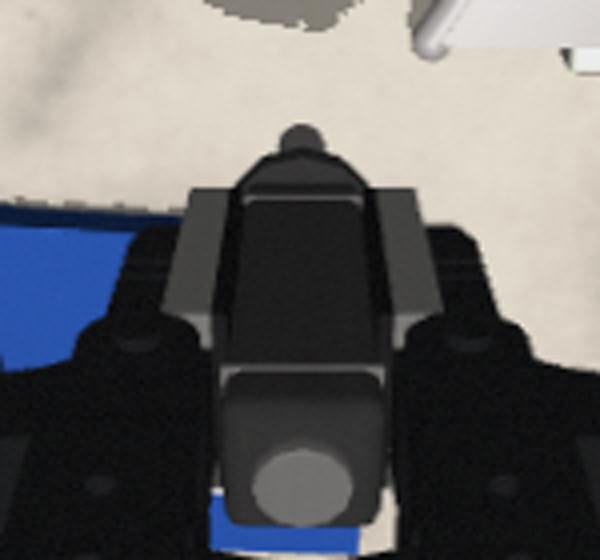

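```bash
python3 - <<'E'
from h import *
import pickle
A=[pickle.load(open(f,'rb'))[1][195:320,200:310] for f in ('w5.pkl','w6.pkl')]
save('cmp',np.hstack([cv2.resize(a,None,fx=3.6,fy=3.6,interpolation=cv2.INTER_CUBIC) for a in A]))
E
```

```text
(no output)
```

View pics/cmp.png

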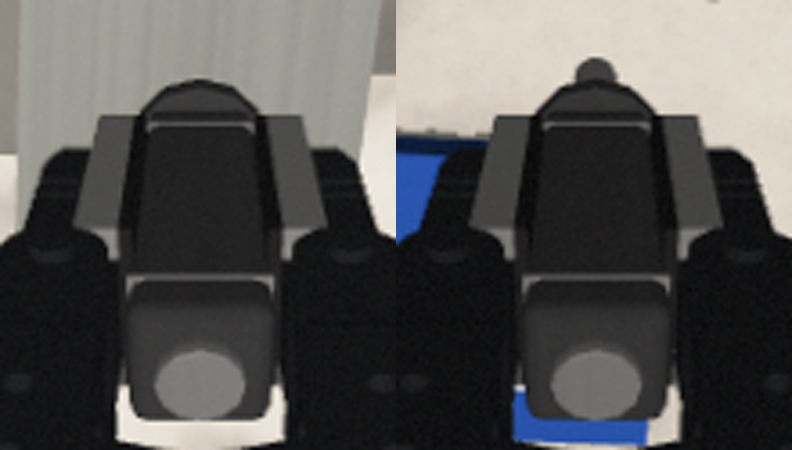

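Request:
play_rows --plan '[[[0,3,0],0,0],[[-0.5,7,0],0,0],[[-1,11,0],-0.05,0],[[-1.5,15,0],-0.1,0],[[-2,19,0],-0.15,0],[[-2.5,23,0],-0.2,0],[[-3,27,0],-0.26,0],[[-3.1,31,0],-0.26,0]]'

```text
time: 36.8
tcp_pos: [0.5004, 0.103, 0.1526]
eef_rot: [-0.001, 0.735, 0.679, -0.002]
wrist_force: [0.5, -0.5, -0.9]
grip_width: 0.18
```

Request:
play_rows --plan '[[[0,4,0],0,0],[[0,8,0],0,0],[[0,11,0],0,0],[[0,13,0],0,0],[[0,13.4,0],0,0],[[0,13.4,0],0,0],[[0,13.4,0],0,0],[[0,13.4,0],0,0]]'

```text
time: 37.47
tcp_pos: [0.5025, 0.2341, 0.1537]
eef_rot: [-0.0, 0.734, 0.679, -0.001]
wrist_force: [0.0, -0.3, -1.2]
grip_width: 0.178
```

```bash
python3 r.py 2; python3 - <<'E'
from h import *
import pickle
o=manip.observe();print(o['eef_rot'].round(4))
ci=manip.camera_info('wrist');p,d=manip.read_camera('wrist');save('w7',cv2.resize(p[100:320,180:330],None,fx=3.,fy=3.,interpolation=cv2.INTER_CUBIC))
print(wproj(ci,[[.5020,.2348,.036],[.5032,.2357,.107],[.5032,.2357,.036]]))
E
```

```text
37.5667 tcp [502.7  234.03 154.  ] F [-0.2  -0.05 -0.76] sd [0.31 0.34 0.33] T [-0.001 -0.016 -0.016]
[-0.000e+00  7.345e-01  6.786e-01 -5.000e-04]
[[253.59374426 186.02866695]
 [254.56789895 211.02008474]
 [254.83626888 184.96687692]]
```

View pics/w7.png

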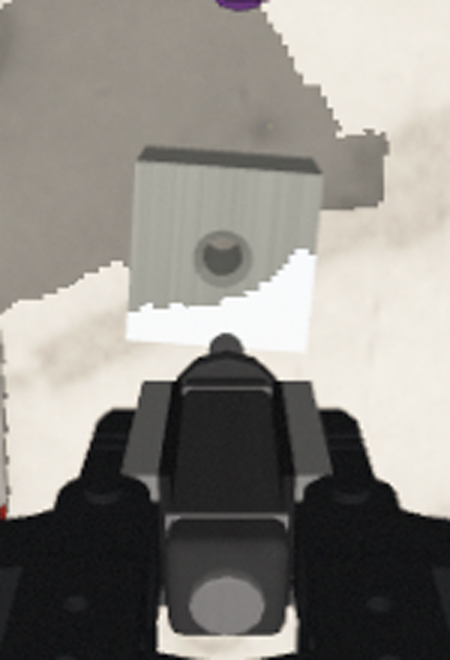

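Request:
play_rows --plan '[[[0,0.12,-1],0,0],[[0,0.12,-3],0,0],[[0,0.12,-5],0,0],[[0,0.12,-6],0,0],[[0,0.12,-6.4],0,0],[[0,0.12,-6.4],0,0],[[0,0.12,-6.4],0,0],[[0,0.12,-6.4],0,0]]'

```text
time: 38.28
tcp_pos: [0.5038, 0.2371, 0.0917]
eef_rot: [0.0, 0.734, 0.679, 0.001]
wrist_force: [-0.3, 0.6, -0.6]
grip_width: 0.179
```

```bash
python3 r.py 1; python3 - <<'E'
from h import *
ci=manip.camera_info('wrist');p,d=manip.read_camera('wrist');save('w8',cv2.resize(p[150:300,180:330],None,fx=4.,fy=4.,interpolation=cv2.INTER_CUBIC))
E
```

```text
38.3333 tcp [503.86 237.12  91.77] F [ 0.01  0.12 -0.94] sd [0.36 0.5  0.29] T [0.002 0.021 0.029]
```

View pics/w8.png

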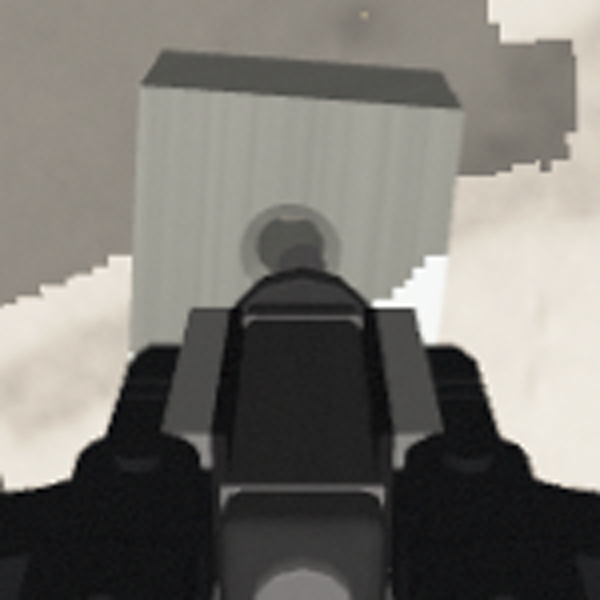

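Request:
play_rows --plan '[[[-0.05,-0.05,0],0,0],[[-0.1,-0.12,0],0,0],[[-0.15,-0.17,0],0,0],[[-0.15,-0.17,0],0,0],[[-0.15,-0.17,0],0,0],[[-0.15,-0.17,0],0,0],[[-0.15,-0.17,0],0,0],[[-0.15,-0.17,0],0,0]]'

```text
time: 39.05
tcp_pos: [0.5014, 0.235, 0.0905]
eef_rot: [-0.0, 0.734, 0.679, -0.0]
wrist_force: [0.1, 0.1, -0.4]
grip_width: 0.18
```

```bash
python3 r.py 1; python3 - <<'E'
from h import *
ci=manip.camera_info('wrist');p,d=manip.read_camera('wrist');save('w9',cv2.resize(p[180:240,215:295],None,fx=8.,fy=8.,interpolation=cv2.INTER_CUBIC))
E
```

```text
39.1 tcp [501.45 235.03  90.55] F [-0.35 -0.02 -0.24] sd [0.42 0.17 0.11] T [-0.02   0.045 -0.011]
```

View pics/w9.png

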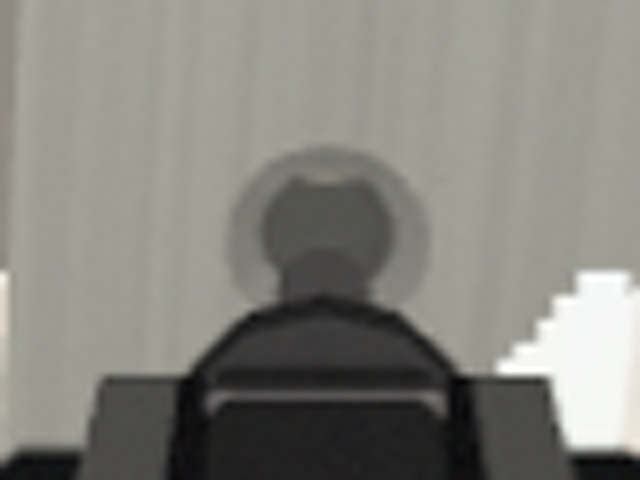

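Request:
play_rows --plan '[[[0,0,-0.4],0,0],[[0,0,-0.8],0,0],[[0,0,-1.2],0,0],[[0,0,-1.5],0,0],[[0,0,-1.8],0,0],[[0,0,-2],0,0],[[0,0,-2],0,0],[[0,0,-2],0,0]]'

```text
time: 39.82
tcp_pos: [0.5013, 0.235, 0.0704]
eef_rot: [-0.0, 0.734, 0.679, -0.0]
wrist_force: [-0.5, 0.8, -1.4]
grip_width: 0.178
```

```bash
python3 r.py 1
```

```text
39.8667 tcp [501.42 235.03  70.52] F [-0.54  0.31 -1.64] sd [0.06 0.51 0.22] T [0.021 0.013 0.016]
```

Request:
play_rows --plan '[[[0,0,-0.4],0,0],[[0,0,-0.8],0,0],[[0,0,-1.2],0,0],[[0,0,-1.5],0,0],[[0,0,-1.65],0,0],[[0,0,-1.75],0,0],[[0,0,-1.75],0,0],[[0,0,-1.75],0,0]]'

```text
time: 40.53
tcp_pos: [0.5015, 0.2351, 0.0531]
eef_rot: [-0.0, 0.734, 0.679, -0.0]
wrist_force: [-0.3, 0.5, -1.8]
grip_width: 0.181
```

```bash
python3 r.py 1
```

```text
40.5833 tcp [501.52 235.07  53.15] F [-0.33  0.16 -1.45] sd [0.   0.35 0.36] T [-0.016 -0.003 -0.009]
```

Nearly down; seat it the last millimetre, then open partly.

Request:
play_rows --plan '[[[0,0,-0.05],0,0],[[0,0,-0.1],0,0],[[0,0,-0.13],0,0],[[0,0,-0.13],0,0],[[0,0,-0.13],0,0],[[0,0,-0.13],0,0],[[0,0,-0.13],0,0],[[0,0,-0.13],0,0]]'

```text
time: 41.25
tcp_pos: [0.5015, 0.2351, 0.0519]
eef_rot: [0.0, 0.734, 0.679, 0.0]
wrist_force: [-0.6, 0.2, 0.4]
grip_width: 0.181
```

```bash
python3 r.py 1
```

```text
41.3 tcp [501.5  235.07  51.87] F [-0.13  0.39  0.22] sd [0.49 0.23 0.21] T [-0.012  0.009 -0.006]
```

Request:
play_rows --plan '[[[0,0,0],0,22],[[0,0,0],0,25],[[0,0,0],0,30],[[0,0,0],0,40],[[0,0,0],0,45],[[0,0,0],0,45],[[0,0,0],0,45],[[0,0,0],0,45]]'

```text
time: 41.97
tcp_pos: [0.5014, 0.235, 0.0518]
eef_rot: [0.0, 0.734, 0.679, 0.0]
wrist_force: [-0.8, 0.3, -0.1]
grip_width: 0.45
```

```bash
python3 r.py 1; python3 - <<'E'
from h import *
ci=manip.camera_info('wrist');p,d=manip.read_camera('wrist');save('w10',cv2.resize(p[160:330,150:360],None,fx=3.5,fy=3.5,interpolation=cv2.INTER_CUBIC))
E
```

```text
42.0167 tcp [501.43 235.04  51.8 ] F [-0.44 -0.08 -0.36] sd [0.37 0.35 0.26] T [-0.027 -0.016  0.011]
```

View pics/w10.png

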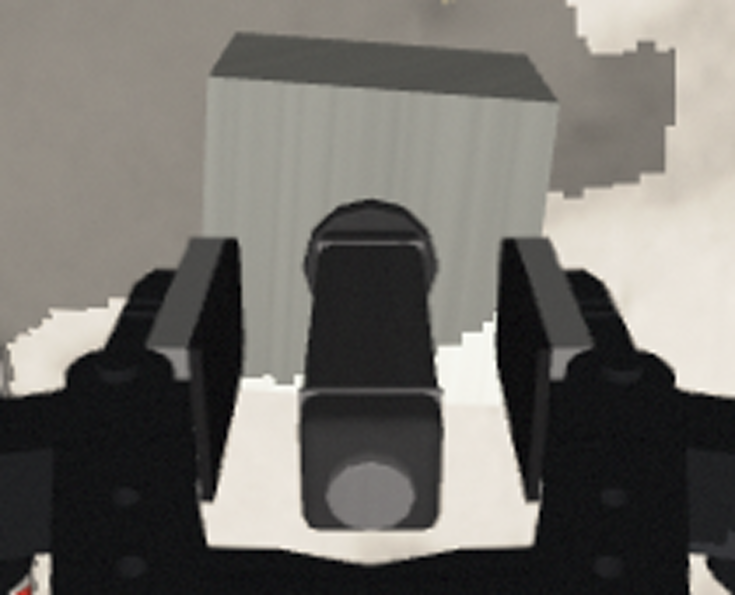

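Released, standing between the open pads; raise straight up and check.

Request:
play_rows --plan '[[[0,0,2],0,45],[[0,0,5],0,45],[[0,0,8],0,45],[[0,0,11],0,45],[[0,-2,14],0,45],[[0,-5,16],0,45],[[0,-7,17],0,45],[[0,-7,17],0,45]]'

```text
time: 42.73
tcp_pos: [0.503, 0.1625, 0.2254]
eef_rot: [0.002, 0.735, 0.678, 0.002]
wrist_force: [-0.1, 0.3, -0.6]
grip_width: 0.447
```

Request:
play_rows --plan '[[[0,0,0],0,45],[[0,0,0],0,45],[[0,0,0],0,45],[[0,0,0],0,45],[[0,0,0],0,45],[[0,0,0],0,45],[[0,0,0],0,45],[[0,0,0],0,45]]'

```text
time: 43.4
tcp_pos: [0.5013, 0.1653, 0.2216]
eef_rot: [-0.0, 0.734, 0.68, -0.0]
wrist_force: [-0.3, -0.4, 0.0]
grip_width: 0.447
```

```bash
python3 - <<'E'
from h import *
import pickle
ci=manip.camera_info('wrist');p,d=manip.read_camera('wrist');save('w11',p)
vv,uu=np.mgrid[60:200,190:330]
P=wworld(ci,uu,vv,d=d[vv,uu]).reshape(-1,3)*1000
P=P[(abs(P[:,0]-502)<45)&(abs(P[:,1]-235)<45)]
m=(P[:,2]>92)&(P[:,2]<110);print(m.sum(),np.median(P[m],0),cv2.minAreaRect(P[m][:,:2].astype(np.float32)))
m=(P[:,2]>30)&(P[:,2]<41);print(np.median(P[m][:,2]),cv2.minAreaRect(P[m][:,:2].astype(np.float32)))
m=(P[:,2]>48)&(P[:,2]<92);print('side',m.sum(),np.median(P[m],0))
ci,p,d=pickle.load(open('c0.pkl','rb'))['top'];p2,d2=manip.read_camera('top');save('top1',p2)
ci,p,d=pickle.load(open('c0.pkl','rb'))['scene'];p3,_=manip.read_camera('scene');save('sc3',np.vstack([cv2.resize(x[135:305,130:350],None,fx=1.7,fy=1.7) for x in(p,p3)]))
o=manip.observe();print(o['tcp_pos'],o['time'])
E
```

```text
327 [502.22162219 233.74153885  98.78564711] ((502.53472900390625, 233.75439453125), (15.36502456665039, 16.0456485748291), 85.40887451171875)
35.63011366349239 ((501.8355407714844, 234.65052795410156), (56.383880615234375, 56.13190460205078), 80.22753143310547)
side 15 [510.49265749 235.45351633  91.39918213]
[0.50141963 0.16510148 0.22176176] 43.55
```

View pics/sc3.png

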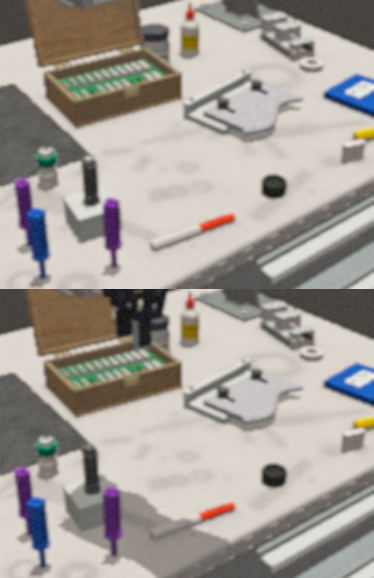

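View pics/top1.png

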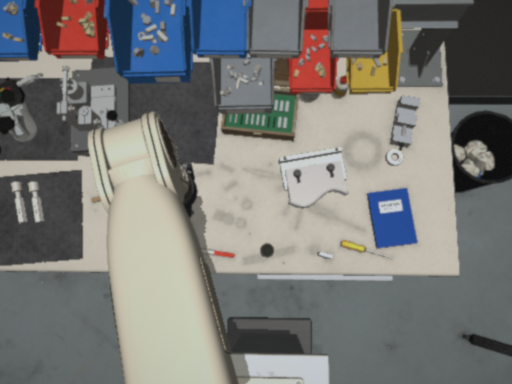

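```bash
python3 -c "
from rig import manip
print(manip.sign_off(), manip.observe()['time'])"
```

```text
the job is handed in; nothing more can be done
the job is handed in; nothing more can be done
```

The stylus traced the wavy edge in one pass from the left end to the right end, went back into its holder, and the job is handed in at about 43.6 s of the 67 s allowed. No verdict was reported, so the result rests on my own readings.

- **Trace:** I felt first contact at about +71 mm and ran to about −69 mm along the gauge. At the readings between moves, roughly every 0.7 s, the force was 4.6 to 6.9 N. No reading showed the pin off the edge or near the 12 N limit. The pin's end was held about 6 to 7 mm above the worktop, below the template.
- **Gap in the force check:** I only read the force between moves, so a brief spike or loss of contact inside a move would not have been seen.
- **Stylus in holder:** the last wrist picture put the top of the handle at 98.8 mm, the same as at the start. It was within about 1 mm of the hole's axis. The fingers were open and clear of it.
- **Other things:** in the before and after scene pictures the coupling, loupe, gauge block and ring look unmoved. I judged this by eye and did not measure it.

Two readings were less clean:
- On the way down into the hole the arm sat about 2 mm off. I corrected it from a wrist picture before inserting, and the pin went in without any side force.
- In the right half of the edge the sideways force was somewhat higher than expected, about 0.65 of the pressing force. The template is probably turned slightly compared with my model of it.

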